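Empty the cuvette beakers into the ultrasonic cleaner

ROBOT

A 6-joint arm with a two-finger parallel gripper is mounted at the origin on the work surface. World frame = base frame: x ahead of the robot, y to its left, z up, the work surface at z = 0. Lengths are in m, angles in rad, forces in N, time in s.
With the tool pointing down it reaches from about 0.2 to 0.875 m from the base axis. Payload 3.4 kg.
Tool frame: the origin (TCP) lies at the very end of the fingers, on their centre line; the grasp point (between the pads) lies 19 mm behind it; z points along the fingers, y is the direction in which the jaws open and shut (so a half turn about z gives the same grasp; the last joint's range is limited). The gripper opens to 94 mm and grips with 3 to 60 N. Pads are 16 mm wide; open, the fingers measure 119 mm over their backs; the gripper's body (75 mm by 177 mm) begins 78 mm behind the grasp point.
Start: joints at [1.193, 0.276, 1.505, -0, 1.361, -0.121], TCP at [0.146, 0.556, 0.185] pointing down, gripper open.
Joint ranges: [-2.89, 2.89], [-0.75, 2.08], [0.22, 2.7], [-1.18, 4.32], [0.11, 2.71], [-2.7, 2.7]. Speed limits (rad/s): [2.57, 2.57, 3.14, 3.14, 3.14, 3.14].

INTERFACE

Orientations are given as a unit quaternion [x, y, z, w].
In Python, from cell import env gives the robot as it stands.
- The arm moves only by the tool servo_tool, never from a script. Its argument "plan" is a list that holds one entry, the list of rows, each a list of 4 numbers: the shift along the tool's x, y, z in m, then the turn about the tool's z in degrees. A call has 1 to 20 rows; each row is the pose to reach, as a shift and turn from the pose commanded when the call began, along the tool's axes at that moment; what a row does not reach only later rows make up. A row lasts 1/10 s, in which the tool goes at most 50 mm and 8.59 degrees, less where a joint would pass 70% of its speed; a pose out of reach is approached as far as the arm can. A call with a gripper value outside its range is refused whole. "gripper" is the opening, from 0 (shut) to 1 (fully open), set as the call begins (left out, the last holds). The fingers move at their own pace and stop on an object; "newtons" is the grip in N (left out, the last holds). Time passes only in rows, so rows that repeat a pose let the fingers close. It gives the time, the measured TCP pose, the force and the opening at its end, in the units of the state.
- env.observe(): the state, without advancing time (a new reading comes with each control period).
- env.grab_frame(name): name is "side" or "top"; returns the picture (384x512x3 uint8, blue, green, red); there is no depth.
- env.camera_model(name): a dict with "intrinsics" (3x3 intrinsics, pixels), "extrinsics" (4x4, takes a point from camera to world coordinates). Camera axes: x right, y down, z forward; pixel columns grow to the right and rows downward; lengths in m; the calibration is good to about 2 mm. A picture is of the moment at which its call begins. camera_model takes no time and is no camera call.
- env.sign_off(): hands the job in, once; it reports no verdict.
Trained networks look in the newest picture that a camera, given by its name, has taken for a name from the list of things; names that differ only in an ending like _2 or _b are one class to them, and where a whole thing is asked for, a point or a joint stands for the part that bears it (a point fixed in the world has none). Each returns a list of dicts, best first, with "score" (0 to 1); they miss things now and then, are a little off and sometimes report something else, mostly with a low value. They report only what shows in the picture. A call takes as long as a camera call.
- env.boxes_of(camera, name): "at" ([row, column] in pixels, amid what is visible of it).
- env.masks_of(camera, name): "pixels" (384x512 bool, what is visible of it) and "at" ([row, column] in pixels, amid what is visible of it).
The state is a dict: "t": time; "q": joint angles; "dq": joint speeds; "joint_efforts": joint torques, N m; "position": TCP position; "tcp_rot": TCP orientation; "wrist_force": force on the tool from outside, world axes, zero at the start; "moment": the same for the moment, N m; "finger_gap": finger opening in m.
Only numpy, scipy, OpenCV 4.12 (cv2) and the standard library are available. Lean on these libraries where they do the work, as an engineer would, in place of code of your own. Each camera call takes 0.05 s, during which the arm holds its last target.

TASK

Get the used cuvettes ready for cleaning: put every cuvette in the cleaner's basin, tipping those in the beakers out (do not pick them out of a beaker) and picking up any that lie about on the drying mat. Stand the three beakers upright in an even row on the mat, one centred on each printed ring, and once all the cuvettes are in the basin throw the cleaner's lever into the green notch. Do not disturb the other things on the bench.

Things in the scene. Friction and masses are not known exactly. Their poses are not given: they have to be found in the camera images.
- cleaner: Bench ultrasonic cleaner, fixed: white box with an open-topped square steel-lined basin and, along its -y side, a grey control pod with the mode lever. Origin on the bench under the basin's centre. Basin outside 240 x 240 mm, walls 8 mm thick, rim 100 mm above the bench, inner floor (224 x 224 mm) 30 mm above the bench. The pod is 200 (x) x 90 (y) x 65 mm high, centred at local y = -165 mm.
- mode_lever (a joint): Mode lever, hinged about the cleaner's y axis, stiff enough to stay where it is left. 0 to 1.2 rad; at 0 it leans 0.6 rad from vertical towards the cleaner's -x, growing values swing it to +x. Three notches are marked on the plates beside it: black at 0.10, GREEN at 0.75, black at 1.12.
- lever_knob (a point): Centre of the red ball knob (24 mm diameter) at the end of the 10 mm thick steel lever rod, 100 mm from the pivot.
- lever_pivot (a point): Lever pivot, 75 mm above the bench; axes as the cleaner's (lever turns about y). The notch plates reach 58 mm from the pivot.
- mat: Black rubber drying mat, fixed, 340 (x) x 110 (y) x 3 mm, with three printed yellow rings (72 mm outside diameter) 100 mm apart along its x axis. Origin on the bench under its centre.
- ring_near (a point): Centre of the printed ring at mat x = -100 mm, on the mat's top face.
- ring_mid (a point): Centre of the printed ring at mat x = 0 mm, on the mat's top face.
- ring_far (a point): Centre of the printed ring at mat x = +100 mm, on the mat's top face.
- beaker_a: Pale blue plastic beaker, loose, 80 mm high, 58 mm across at the foot widening to 66 mm at the rim, wall 3 mm, floor 4 mm, 90 g. Origin at the centre of its underside, z along its axis towards the mouth. May hold cuvettes at the start.
- beaker_b: Pale blue plastic beaker, loose, 80 mm high, 58 mm across at the foot widening to 66 mm at the rim, wall 3 mm, floor 4 mm, 90 g. Origin at the centre of its underside, z along its axis towards the mouth. May hold cuvettes at the start.
- beaker_c: Pale blue plastic beaker, loose, 80 mm high, 58 mm across at the foot widening to 66 mm at the rim, wall 3 mm, floor 4 mm, 90 g. Origin at the centre of its underside, z along its axis towards the mouth. May hold cuvettes at the start.
- cuvette_1: Capped micro-cuvette, a loose smooth block 14 x 14 x 24 mm, orange with a blue cap end, 12 g. Origin at the centre of its orange end face, z along its 24 mm length. At the start it stands in beaker_a, if present. Absent in some runs.
- cuvette_2: Capped micro-cuvette, a loose smooth block 14 x 14 x 24 mm, orange with a blue cap end, 12 g. Origin at the centre of its orange end face, z along its 24 mm length. At the start it stands in beaker_a, if present. Absent in some runs.
- cuvette_3: Capped micro-cuvette, a loose smooth block 14 x 14 x 24 mm, orange with a blue cap end, 12 g. Origin at the centre of its orange end face, z along its 24 mm length. At the start it stands in beaker_b, if present. Absent in some runs.
- cuvette_4: Capped micro-cuvette, a loose smooth block 14 x 14 x 24 mm, orange with a blue cap end, 12 g. Origin at the centre of its orange end face, z along its 24 mm length. At the start it stands in beaker_b, if present. Absent in some runs.
- cuvette_5: Capped micro-cuvette, a loose smooth block 14 x 14 x 24 mm, orange with a blue cap end, 12 g. Origin at the centre of its orange end face, z along its 24 mm length. At the start it stands in beaker_c, if present. Absent in some runs.
- cuvette_6: Capped micro-cuvette, a loose smooth block 14 x 14 x 24 mm, orange with a blue cap end, 12 g. Origin at the centre of its orange end face, z along its 24 mm length. At the start it stands in beaker_c, if present. Absent in some runs.
- cuvette_7: Capped micro-cuvette, a loose smooth block 14 x 14 x 24 mm, orange with a blue cap end, 12 g. Origin at the centre of its orange end face, z along its 24 mm length. At the start it lies on the drying mat, if present. Absent in some runs.
- cuvette_8: Capped micro-cuvette, a loose smooth block 14 x 14 x 24 mm, orange with a blue cap end, 12 g. Origin at the centre of its orange end face, z along its 24 mm length. At the start it lies on the drying mat, if present. Absent in some runs.
- cuvette_9: Capped micro-cuvette, a loose smooth block 14 x 14 x 24 mm, orange with a blue cap end, 12 g. Origin at the centre of its orange end face, z along its 24 mm length. At the start it lies on the drying mat, if present. Absent in some runs.
- buffer_bottle: Bystander: clear bottle, 64 mm diameter, 150 mm high. Loose; origin at the centre of its underside.
- petri_dishes: Bystander: stack of petri dishes, 88 mm diameter, 30 mm high. Loose; origin at the centre of its underside.
- flask: Bystander: flat culture flask 120 x 75 x 32 mm with a red cap along +x. Loose; origin at the centre of its underside.
- marker: Bystander: marker pen 110 x 13 x 13 mm along its x. Loose; origin at the centre of its underside.

How it is judged:
On the way, in this order (a step that is already met when the one before it is completed fails the run):
1. every cuvette is in the cleaner's basin (x of cuvette_1 in the frame of cleaner between -0.114 and 0.114 m and y of cuvette_1 in the frame of cleaner between -0.114 and 0.114 m and z of cuvette_1 in the frame of cleaner between 0.02 and 0.09 m and x of cuvette_2 in the frame of cleaner between -0.114 and 0.114 m and y of cuvette_2 in the frame of cleaner between -0.114 and 0.114 m and z of cuvette_2 in the frame of cleaner between 0.02 and 0.09 m and x of cuvette_3 in the frame of cleaner between -0.114 and 0.114 m and y of cuvette_3 in the frame of cleaner between -0.114 and 0.114 m and z of cuvette_3 in the frame of cleaner between 0.02 and 0.09 m and x of cuvette_4 in the frame of cleaner between -0.114 and 0.114 m and y of cuvette_4 in the frame of cleaner between -0.114 and 0.114 m and z of cuvette_4 in the frame of cleaner between 0.02 and 0.09 m and x of cuvette_5 in the frame of cleaner between -0.114 and 0.114 m and y of cuvette_5 in the frame of cleaner between -0.114 and 0.114 m and z of cuvette_5 in the frame of cleaner between 0.02 and 0.09 m and x of cuvette_6 in the frame of cleaner between -0.114 and 0.114 m and y of cuvette_6 in the frame of cleaner between -0.114 and 0.114 m and z of cuvette_6 in the frame of cleaner between 0.02 and 0.09 m and x of cuvette_7 in the frame of cleaner between -0.114 and 0.114 m and y of cuvette_7 in the frame of cleaner between -0.114 and 0.114 m and z of cuvette_7 in the frame of cleaner between 0.02 and 0.09 m and x of cuvette_8 in the frame of cleaner between -0.114 and 0.114 m and y of cuvette_8 in the frame of cleaner between -0.114 and 0.114 m and z of cuvette_8 in the frame of cleaner between 0.02 and 0.09 m and x of cuvette_9 in the frame of cleaner between -0.114 and 0.114 m and y of cuvette_9 in the frame of cleaner between -0.114 and 0.114 m and z of cuvette_9 in the frame of cleaner between 0.02 and 0.09 m), for 0.3 s.
2. with the basin loaded, the lever stands in the green notch (value of joint mode_lever between 0.66 and 0.84 rad), for 0.3 s.
At the end, for the whole second after the job is handed in: Every cuvette rests in the basin (inside its walls, less than 60 mm above its floor); the lever stands in the green notch (within 0.09 rad of 0.75); each of the three beakers stands upright (within 0.1 rad) and at rest on the mat, within 12 mm of the centre of a ring of its own (all of step 1 and all of step 2 and velocity of joint mode_lever between -0.05 and 0.05 rad/s and (distance between beaker_a and ring_near below 0.012 m or distance between beaker_a and ring_mid below 0.012 m or distance between beaker_a and ring_far below 0.012 m) and angle between each of beaker_a, beaker_b, beaker_c's own z axis and vertical below 0.1 rad and linear speed of each of beaker_a, beaker_b, beaker_c below 0.03 m/s and (distance between beaker_b and ring_near below 0.012 m or distance between beaker_b and ring_mid below 0.012 m or distance between beaker_b and ring_far below 0.012 m) and (distance between beaker_c and ring_near below 0.012 m or distance between beaker_c and ring_mid below 0.012 m or distance between beaker_c and ring_far below 0.012 m) and linear speed of each of cuvette_1, cuvette_2, cuvette_3, cuvette_4, cuvette_5, cuvette_6, cuvette_7, cuvette_8, cuvette_9 below 0.05 m/s); the robot touches nothing.
It fails at once if a bystander is moved by more than 30 mm (distance of any of buffer_bottle, petri_dishes, flask, marker from where it was at the start of the episode above 0.03 m).
It fails at once if a cuvette is picked by the fingers out of a standing beaker ((contact force between the fingers and cuvette_1 above 0.3 N and height (world z) of cuvette_1 below 0.05 m and z of cuvette_1 in the frame of beaker_a above -0.005 m and distance between cuvette_1 and beaker_a below 0.055 m and horizontal distance between cuvette_1 and beaker_a below 0.028 m) or (contact force between the fingers and cuvette_2 above 0.3 N and height (world z) of cuvette_2 below 0.05 m and z of cuvette_2 in the frame of beaker_a above -0.005 m and distance between cuvette_2 and beaker_a below 0.055 m and horizontal distance between cuvette_2 and beaker_a below 0.028 m) or (contact force between the fingers and cuvette_3 above 0.3 N and height (world z) of cuvette_3 below 0.05 m and z of cuvette_3 in the frame of beaker_b above -0.005 m and distance between cuvette_3 and beaker_b below 0.055 m and horizontal distance between cuvette_3 and beaker_b below 0.028 m) or (contact force between the fingers and cuvette_4 above 0.3 N and height (world z) of cuvette_4 below 0.05 m and z of cuvette_4 in the frame of beaker_b above -0.005 m and distance between cuvette_4 and beaker_b below 0.055 m and horizontal distance between cuvette_4 and beaker_b below 0.028 m) or (contact force between the fingers and cuvette_5 above 0.3 N and height (world z) of cuvette_5 below 0.05 m and z of cuvette_5 in the frame of beaker_c above -0.005 m and distance between cuvette_5 and beaker_c below 0.055 m and horizontal distance between cuvette_5 and beaker_c below 0.028 m) or (contact force between the fingers and cuvette_6 above 0.3 N and height (world z) of cuvette_6 below 0.05 m and z of cuvette_6 in the frame of beaker_c above -0.005 m and distance between cuvette_6 and beaker_c below 0.055 m and horizontal distance between cuvette_6 and beaker_c below 0.028 m)).
Of cuvette_1, cuvette_2, cuvette_3, cuvette_4, cuvette_5, cuvette_6 only 3 to 6 are there at a start; the rules pass over those that are not, and their reading is None.
Of cuvette_7, cuvette_8, cuvette_9 only 1 to 3 are there at a start; the rules pass over those that are not, and their reading is None.
At some moment in a run one of beaker_a, beaker_b, beaker_c, cuvette_7, cuvette_8, cuvette_9 may be knocked a few centimetres aside while the robot is not near it.
It also fails if it takes over 210 s, if anything falls off the work surface, if the arm or the gripper's body presses on something with over 40 N, if the wrist force passes 120 N, or if a joint passes its speed limit or range.

## Working session

There is one attempt and no reset: what is moved stays moved. The work goes in short steps, Python scripts to look and compute and a tool call to move; the robot and the scene stay as the last step left them, time stands still between calls to the robot, and variables do not carry over. Pictures are saved under pics/ and viewed, and the job is handed in when it is done.

Besides the shell and the picture viewer there is one more tool, called after "Request:" as name([rows], argument=value, ...), one row to a line, values as JSON. servo_tool: Moves the arm, as the interface text tells. Its arguments: {"type":"object","properties":{"plan":{"type":"array","items":{"type":"array","items":{"type":"array","items":{"type":"number"}}}},"gripper":{"type":"number"},"newtons":{"type":"number"}},"required":["plan"]}

```bash
ls -la; mkdir -p pics
python3 - <<'E'
from cell import env
import cv2,json
s=env.observe();print(s)
for c in("side","top"):
    f=env.grab_frame(c);cv2.imwrite(f"pics/{c}0.png",f);m=env.camera_model(c);print(c,m)
E
```

```text
total 12
drwxr-xr-x  3 agent agent 4096 Dec  7 14:38 .
drwxr-xr-x 23 root  root  4096 Dec  7 14:38 ..
drwxr-xr-x  2 agent agent 4096 Dec  7 14:38 pics
{'t': 0.0, 'q': array([ 1.19300226e+00,  2.76571826e-01,  1.50610850e+00, -6.85570354e-06,
        1.36068721e+00, -1.20995076e-01]), 'dq': array([ 0.00023854, -0.00103058,  0.00017162,  0.00067028, -0.00013156,
       -0.00094046]), 'joint_efforts': array([ 2.85206173e-03, -4.04572070e+01, -2.37229282e+01,  7.03776791e-02,
        3.47808783e-02, -1.77500824e-04]), 'position': array([0.14582597, 0.55558628, 0.1846278 ]), 'tcp_rot': array([ 1.28046214e-01,  9.91767805e-01, -8.60811861e-04, -2.15787459e-04]), 'wrist_force': array([-0.36472589, -0.87612436,  0.12996517]), 'moment': array([-0.03319484,  0.0056574 , -0.01123492]), 'finger_gap': 0.09386330235946903}
side {'intrinsics': array([[388.63873757,   0.        , 260.04991872],
       [  0.        , 388.63873757, 185.16098366],
       [  0.        ,   0.        ,   1.        ]]), 'extrinsics': array([[-0.9624919 , -0.18234817,  0.20089422,  0.35761228],
       [-0.27096816,  0.68325742, -0.67803802,  0.6997302 ],
       [-0.01362347, -0.70704204, -0.70704028,  0.7990235 ],
       [ 0.        ,  0.        ,  0.        ,  1.        ]])}
top {'intrinsics': array([[373.33573688,   0.        , 248.0395243 ],
       [  0.        , 373.33573688, 193.81912824],
       [  0.        ,   0.        ,   1.        ]]), 'extrinsics': array([[ 2.01749677e-02, -9.94425772e-01,  1.03490843e-01,
         4.71284447e-01],
       [-9.99796233e-01, -1.99961195e-02,  2.76546387e-03,
         3.70421012e-02],
       [-6.80633291e-04, -1.03525548e-01, -9.94626562e-01,
         1.08923424e+00],
       [ 0.00000000e+00,  0.00000000e+00,  0.00000000e+00,
         1.00000000e+00]])}
```

View pics/side0.png

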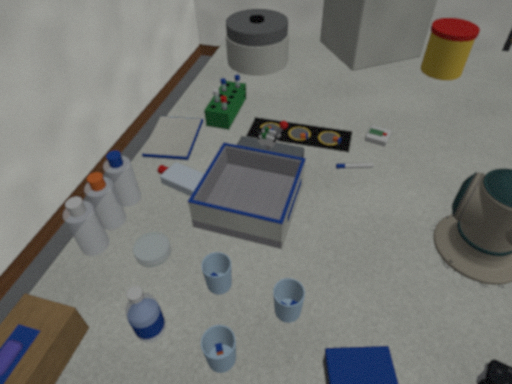

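View pics/top0.png

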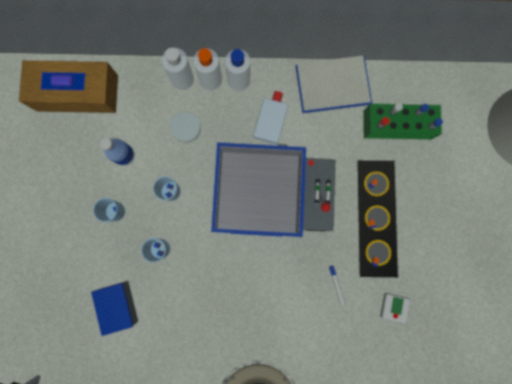

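```bash
cat > h.py <<'E'
from cell import env
import cv2,numpy as np
from scipy.spatial.transform import Rotation as R
CM={c:env.camera_model(c) for c in("side","top")}
def ray(c,rc):
    K=CM[c]["intrinsics"];T=CM[c]["extrinsics"]
    d=T[:3,:3]@np.linalg.solve(K,[rc[1],rc[0],1.]);return T[:3,3],d
def at(c,rc,z):
    o,d=ray(c,rc);return o+d*(z-o[2])/d[2]
def proj(c,P):
    K=CM[c]["intrinsics"];T=CM[c]["extrinsics"]
    p=(np.asarray(P)-T[:3,3])@T[:3,:3];u=K@(p/p[2]);return np.array([u[1],u[0]])
def crop(c,r0,r1,c0,c1,s,name,f=None):
    f=env.grab_frame(c) if f is None else f
    cv2.imwrite(f"pics/{name}.png",cv2.resize(f[r0:r1,c0:c1],None,fx=s,fy=s,interpolation=cv2.INTER_CUBIC))
    return f
def st():
    s=env.observe();y=R.from_quat(s["tcp_rot"]).as_matrix()
    print("t",round(s["t"],2),"pos",s["position"].round(4),"xax",y[:,0].round(3),"yax",y[:,1].round(3),"F",s["wrist_force"].round(2),"M",s["moment"].round(2),"gap",round(s["finger_gap"],4),"q",s["q"].round(2));return s
def delta(target,yaw=None):
    "shift in tool axes to take TCP to world target"
    s=env.observe();Rm=R.from_quat(s["tcp_rot"]).as_matrix()
    d=Rm.T@(np.asarray(target)-s["position"]);print("tool shift",d.round(4))
E
python3 - <<'E'
from h import *
f=env.grab_frame("top")
crop("top",130,310,80,210,4,"t1",cv2.resize(f,None,fx=1,fy=1))
crop("top",120,300,210,410,3,"t2",f)
crop("side",230,384,110,330,3.5,"s1")
for n in["beaker_a","cuvette_7","cleaner","mode_lever","mat","buffer_bottle","petri_dishes","flask","marker"]:
    for c in("top","side"):
        print(n,c,[(np.round(d["at"]).tolist(),round(d["score"],2)) for d in env.boxes_of(c,n)])
E
```

```text
beaker_a top [([187.0, 165.0], 0.97), ([209.0, 107.0], 0.91), ([247.0, 155.0], 0.87)]
beaker_a side [([274.0, 217.0], 0.74), ([298.0, 288.0], 0.58), ([349.0, 220.0], 0.55)]
cuvette_7 top [([259.0, 376.0], 0.56), ([182.0, 371.0], 0.5), ([202.0, 323.0], 0.49), ([218.0, 380.0], 0.37)]
cuvette_7 side [([349.0, 217.0], 0.49), ([142.0, 336.0], 0.38)]
cleaner top [([188.0, 270.0], 0.77)]
cleaner side [([190.0, 254.0], 0.89), ([315.0, 144.0], 0.73)]
mode_lever top [([118.0, 273.0], 0.63), ([202.0, 323.0], 0.51)]
mode_lever side []
mat top [([219.0, 377.0], 0.59)]
mat side [([131.0, 308.0], 0.64)]
buffer_bottle top [([150.0, 117.0], 0.81)]
buffer_bottle side [([314.0, 144.0], 0.89), ([129.0, 280.0], 0.53)]
petri_dishes top [([126.0, 185.0], 0.93)]
petri_dishes side [([251.0, 153.0], 0.59), ([129.0, 282.0], 0.17)]
flask top [([119.0, 272.0], 0.68)]
flask side [([176.0, 181.0], 0.59)]
marker top [([183.0, 373.0], 0.68), ([285.0, 335.0], 0.5)]
marker side [([167.0, 354.0], 0.46)]
```

View pics/t1.png

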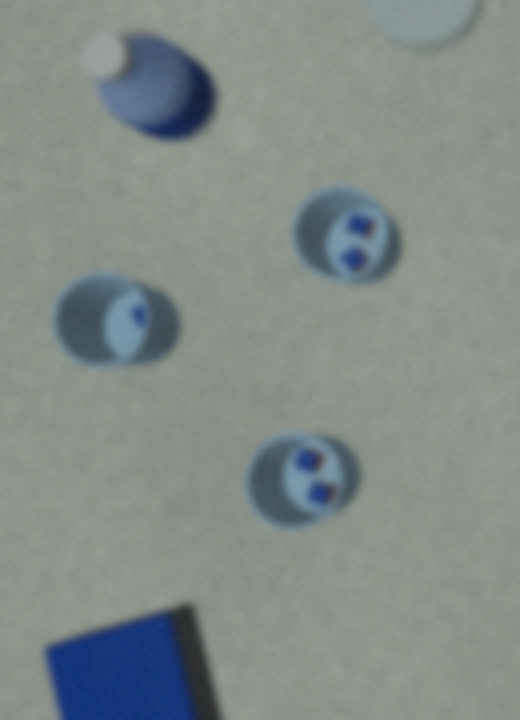

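View pics/t2.png

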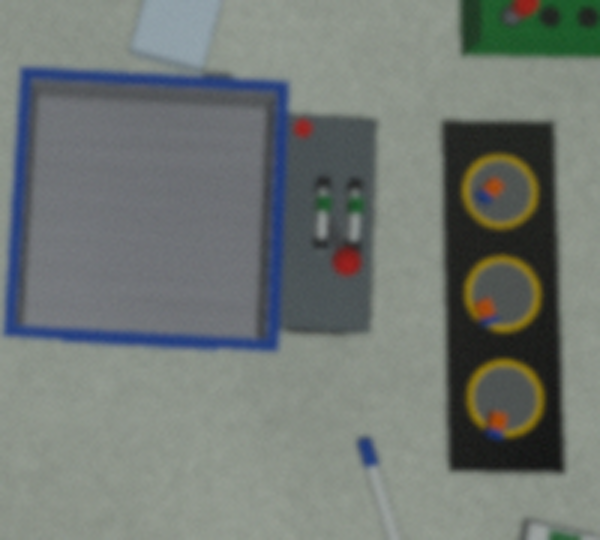

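View pics/s1.png

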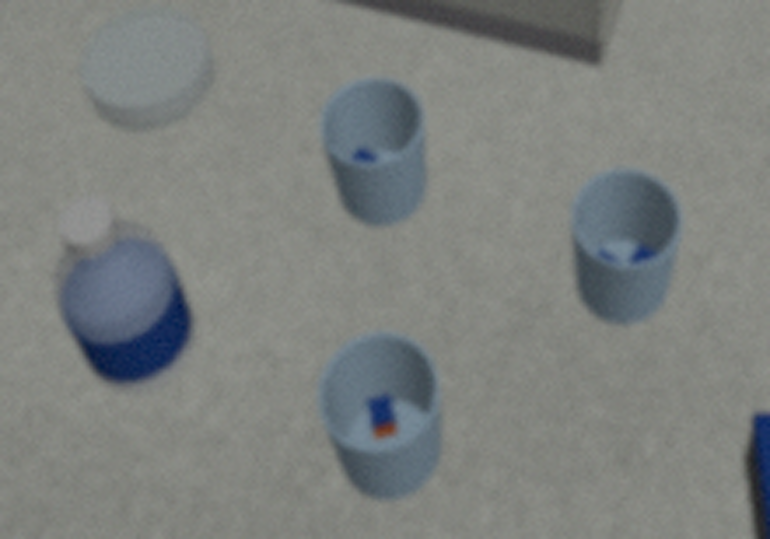

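```bash
cat >> h.py <<'E'
from scipy.optimize import minimize
def frustum(c,x,y,z0=0,h=.08,r0=.029,r1=.033):
    a=np.linspace(0,2*np.pi,40)
    P=[proj(c,[x+r*np.cos(t),y+r*np.sin(t),z])[::-1] for r,z in((r0,z0),(r1,z0+h)) for t in a]
    return cv2.convexHull(np.array(P,np.float32))
def iou(c,m,hull):
    S=4;img=np.zeros((384*S,512*S),np.uint8);cv2.fillPoly(img,[np.round((hull+.5)*S-.5).astype(np.int32)],1)
    a=cv2.resize(img.astype(np.float32),(512,384),interpolation=cv2.INTER_AREA)
    return np.minimum(a,m).sum()/np.maximum(a,m).sum()
def fitbeaker(c,m,x0,z0=0):
    m=m.astype(np.float32)
    r=minimize(lambda p:-iou(c,m,frustum(c,p[0],p[1],z0)),x0[:2],method="Nelder-Mead",options=dict(initial_simplex=np.array(x0[:2])+np.array([[0,0],[.01,0],[0,.01]]),xatol=2e-4,fatol=1e-4))
    return r.x,-r.fun
def color(f,lo,hi):
    return cv2.inRange(cv2.cvtColor(f,cv2.COLOR_BGR2HSV),lo,hi)
E
python3 - <<'E'
from h import *
for c in("top","side"):
    f=env.grab_frame(c)
    for d in env.masks_of(c,"beaker_a"):
        if d["score"]<.4: continue
        p=at(c,d["at"],.04);print(c,np.round(d["at"]),*[np.round(v,4) for v in fitbeaker(c,d["pixels"],p)])
    if c=="top":
        y=color(f,(18,120,90),(35,255,255));y[:, :350]=0
        n,l=cv2.connectedComponents(y)
        for i in range(1,n):
            pts=np.argwhere(l==i)
            if len(pts)>40:
                (cx,cy),ax,an=cv2.fitEllipse(cv2.convexHull(pts[:,::-1].astype(np.int32)));print("ring",len(pts),cx,cy,ax,at(c,[cy,cx],.003).round(4))
        b=color(f,(105,120,60),(130,255,255));b[:,:205]=0;b[:,312:]=0;b[:138]=0;b[242:]=0
        cs,_=cv2.findContours(b,cv2.RETR_EXTERNAL,cv2.CHAIN_APPROX_NONE);k=max(cs,key=cv2.contourArea)
        k=cv2.convexHull(k);q=cv2.approxPolyDP(k,6,True)[:,0]
        W=np.array([at(c,p[::-1],.1)[:2] for p in q]);print("rim",q.tolist(),W.round(4).tolist(),W.mean(0).round(4))
        r=cv2.minAreaRect(np.array([at(c,p[::-1],.1)[:2]*1000 for p in k[:,0]],np.float32));print(r)
        o=color(f,(3,150,90),(17,255,255))|color(f,(0,150,90),(2,255,255));o[:,:300]=0;o[:150]=0;o[280:]=0
        n,l,s_,ce=cv2.connectedComponentsWithStats(o)
        for i in range(1,n):print("orange/red",s_[i],ce[i].round(1),at(c,ce[i][::-1],.010).round(4))
E
```

```text
top [208. 107.] [0.5267 0.4259] 0.8838
top [250. 156.] [0.4208 0.2899] 0.842
top [188. 164.] [0.5903 0.2669] 0.6847
ring 178 376.17626953125 183.3555450439453 (24.53604507446289, 25.40989112854004) [ 0.6227 -0.3351  0.003 ]
ring 169 377.17376708984375 217.51609802246094 (24.706266403198242, 25.688413619995117) [ 0.5226 -0.3364  0.003 ]
ring 166 377.89935302734375 252.35855102539062 (25.019977569580078, 26.11119842529297) [ 0.4225 -0.337   0.003 ]
rim [[218, 143], [305, 149], [300, 236], [212, 230]] [[0.7106, 0.1237], [0.6988, -0.1114], [0.4653, -0.0992], [0.4764, 0.1329]] [0.5878 0.0115]
((587.9750366210938, 10.608444213867188), (240.74081420898438, 240.75241088867188), 88.07958221435547)
orange/red [309 161   4   4  15] [310.5 162.4] [ 0.6798 -0.1411  0.01  ]
orange/red [372 180   5   5  20] [374.2 181.8] [ 0.6263 -0.3271  0.01  ]
orange/red [322 203   8   8  53] [325.3 206.6] [ 0.5508 -0.1844  0.01  ]
orange/red [368 220   7   6  28] [371.  222.3] [ 0.5082 -0.3159  0.01  ]
orange/red [372 257   7   6  29] [375.2 259.8] [ 0.4017 -0.3265  0.01  ]
side [273. 217.] [0.5884 0.2691] 0.9498
side [297. 288.] [0.4213 0.2932] 0.9126
side [349. 221.] [0.5259 0.4277] 0.9069
side [317. 146.] [0.6926 0.4086] 0.831
```

Run:
```python
from h import *
f=crop("top",165,275,350,405,7,"t3")
f=crop("side",110,160,235,360,6,"s3")
for d in env.masks_of("top","cuvette_7"):pass
f=env.grab_frame("top")
for cen in((182,373),(223,371),(261,375)):
    pass
p=at("top",[206.6,325.3],.158);print("knob",p)
c,s=np.cos(-.035),np.sin(-.035);Rm=np.array([[c,-s],[s,c]])
print("local",Rm.T@(p[:2]-[.588,.0106]))
```

```text
knob [ 0.53996024 -0.15401896  0.158     ]
local [-0.04224985 -0.16619919]
```

View pics/t3.png

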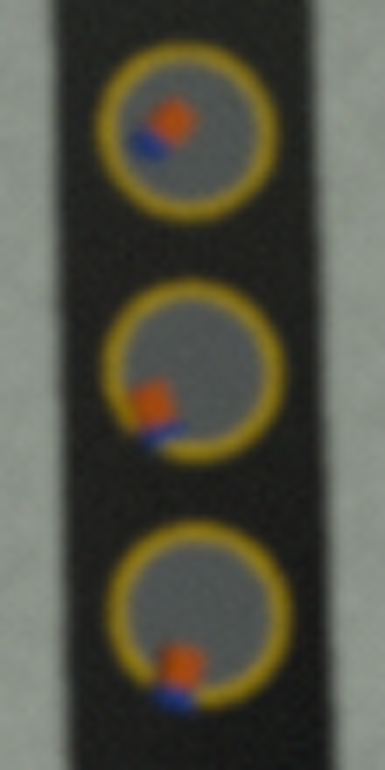

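View pics/s3.png

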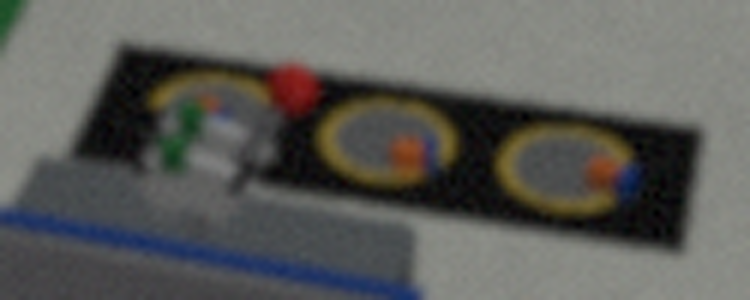

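Run:
```python
from h import *
for X,Y in((164,131),(157,413),(180,678)):
    rc=[(Y+.5)/7-.5+165,(X+.5)/7-.5+350];print(at("top",rc,.017).round(4))
delta([.30,.15,.20]);delta([.396,-.331,.20]);st()
```

```text
[ 0.6208 -0.3211  0.017 ]
[ 0.5044 -0.3166  0.017 ]
[ 0.3975 -0.3243  0.017 ]
tool shift [-0.2521 -0.3538 -0.0146]
tool shift [-0.4671 -0.7946 -0.0146]
t 1.5 pos [0.1461 0.5562 0.1855] xax [-0.967  0.254 -0.   ] yax [0.254 0.967 0.   ] F [ 0.28  0.36 -0.26] M [ 0.03 -0.02  0.02] gap 0.0938 q [ 1.19  0.28  1.5   0.    1.36 -0.12]
```

Request:
servo_tool([
  [[-0.252,-0.354,-0.015,0],[-0.252,-0.354,-0.015,0],[-0.252,-0.354,-0.015,0],[-0.252,-0.354,-0.015,0],[-0.252,-0.354,-0.015,0],[-0.252,-0.354,-0.015,0],[-0.252,-0.354,-0.015,0],[-0.252,-0.354,-0.015,0],[-0.467,-0.788,-0.015,-3.7],[-0.467,-0.788,-0.015,-3.7],[-0.467,-0.788,-0.015,-3.7],[-0.467,-0.788,-0.015,-3.7],[-0.467,-0.788,-0.015,-3.7],[-0.467,-0.788,-0.015,-3.7],[-0.467,-0.788,-0.015,-3.7],[-0.467,-0.788,-0.015,-3.7],[-0.467,-0.788,-0.015,-3.7],[-0.467,-0.788,-0.015,-3.7],[-0.467,-0.788,-0.015,-3.7],[-0.467,-0.788,-0.015,-3.7]],
], gripper=0.45)

```text
t: 3.5
position: [0.3978, -0.3268, 0.1998]
tcp_rot: [0.097, 0.995, 0.0, -0.0]
wrist_force: [0.3, -0.3, -0.3]
finger_gap: 0.0422
```

Request:
servo_tool([
  [[0,0.001,0.05,0],[0,0.001,0.1,0],[0,0.001,0.15,0],[0,0.001,0.17,0],[0,0.001,0.185,0],[0,0.001,0.194,0],[0,0.001,0.194,0],[0,0.001,0.194,0]],
])

```text
t: 4.3
position: [0.3982, -0.3232, 0.0073]
tcp_rot: [0.096, 0.995, -0.0, 0.0]
wrist_force: [0.6, 0.1, 0.6]
finger_gap: 0.0423
```

Run:
```python
from h import *
st()
crop("top",165,285,330,420,6,"t4");crop("side",100,190,235,400,4.5,"s4")
```

```text
t 4.3 pos [ 0.3982 -0.3232  0.0073] xax [-0.982  0.19  -0.001] yax [ 0.19   0.982 -0.   ] F [0.64 0.12 0.57] M [-0.01  0.03  0.  ] gap 0.0423 q [-0.82  0.35  1.89  0.    0.89 -2.2 ]
```

View pics/t4.png

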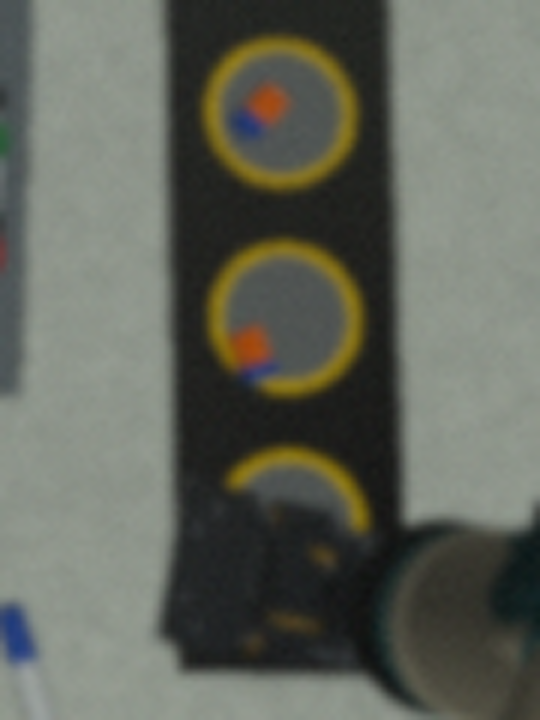

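View pics/s4.png

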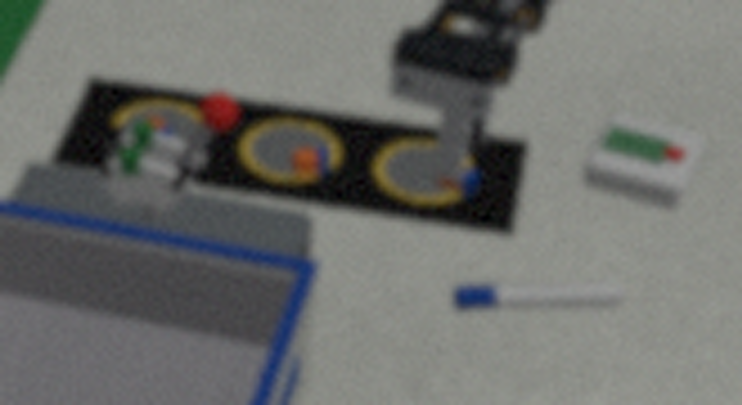

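Request:
servo_tool([
  [[0,0,0,0],[0,0,0,0],[0,0,0,0],[0,0,0,0],[0,0,0,0],[0,0,0,0],[0,0,0,0],[0,0,0,0],[0,0,-0.02,0],[0,0,-0.05,0],[0,0,-0.1,0],[0,0,-0.15,0],[0,0,-0.2,0],[0,0,-0.2,0]],
], gripper=0, newtons=10)

```text
t: 5.8
position: [0.4011, -0.327, 0.2137]
tcp_rot: [0.096, 0.995, -0.005, 0.006]
wrist_force: [-1.0, 0.1, -0.7]
finger_gap: 0.0006
```

Run:
```python
from h import *
st()
crop("top",165,285,330,420,6,"t5");crop("side",60,190,235,400,4.5,"s5")
```

```text
t 5.8 pos [ 0.4011 -0.327   0.2137] xax [-0.982  0.191 -0.012] yax [ 0.191  0.982 -0.009] F [-0.99  0.11 -0.66] M [-0.06  0.02  0.01] gap 0.0006 q [-0.82  0.16  1.58  0.    1.38 -2.2 ]
```

View pics/t5.png

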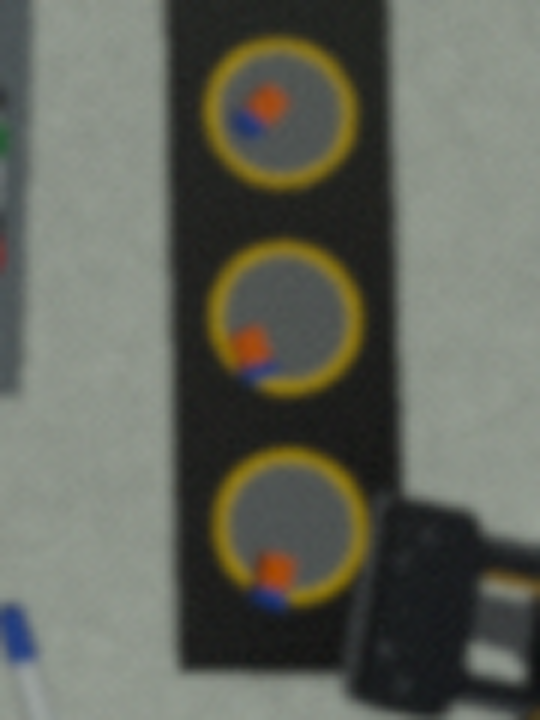

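View pics/s5.png

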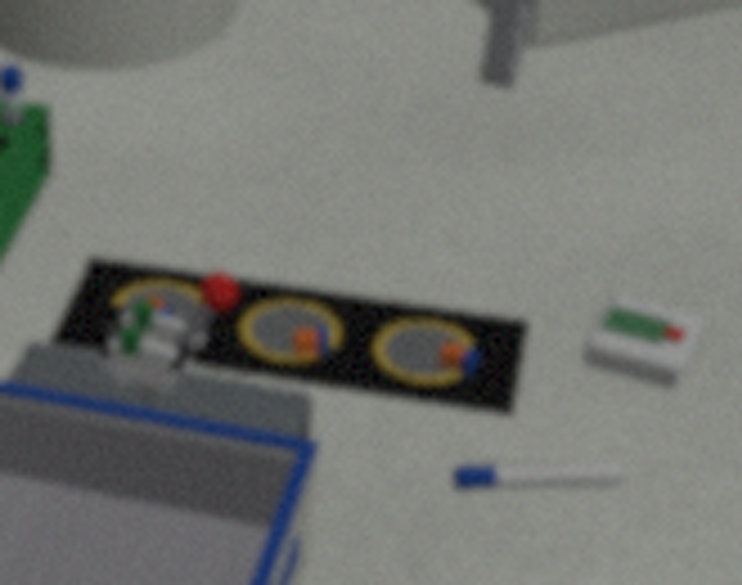

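Run:
```python
from h import *
for z in (.003,.01,.017):
    print(at("side",[60+355/4.5,235+461/4.5],z).round(4), at("top",[165+581/6-.4,330+274/6-.4],z).round(4))
for c in("top","side"):
    env.grab_frame(c)
    for d in env.boxes_of(c,"cuvette_7"):print(c,np.round(d["at"],1),round(d["score"],2),at(c,d["at"],.01).round(4))
```

```text
[ 0.397  -0.3352  0.003 ] [ 0.3966 -0.329   0.003 ]
[ 0.3966 -0.3261  0.01  ] [ 0.397  -0.3266  0.01  ]
[ 0.3963 -0.317   0.017 ] [ 0.3975 -0.3243  0.017 ]
top [224.  371.7] 0.63 [ 0.5033 -0.318   0.01  ]
top [182.8 371.7] 0.4 [ 0.6231 -0.3197  0.01  ]
side [139.8 337.3] 0.59 [ 0.3964 -0.3213  0.01  ]
side [136.5 301.8] 0.54 [ 0.5108 -0.3091  0.01  ]
```

Request:
servo_tool([
  [[0,0,0.05,0],[0,0,0.1,0],[0,0,0.1,0],[0,0,0.1,0],[0,0,0.1,0],[0,0,0.1,0],[0,0,0.1,0],[0,0,0.1,0],[0,0,0.1,0],[0,0,0.1,0]],
], gripper=0.35)

```text
t: 7.1
position: [0.3979, -0.3236, 0.1067]
tcp_rot: [0.096, 0.995, -0.0, 0.0]
wrist_force: [0.4, 0.3, -0.4]
finger_gap: 0.033
```

Request:
servo_tool([
  [[0.001,-0.003,0.05,0],[0.001,-0.003,0.085,0],[0.001,-0.003,0.1,0],[0.001,-0.003,0.101,0],[0.001,-0.003,0.101,0]],
])

```text
t: 7.6
position: [0.3965, -0.3266, 0.0056]
tcp_rot: [0.096, 0.995, 0.0, -0.0]
wrist_force: [-0.5, -0.3, 0.8]
finger_gap: 0.033
```

Request:
servo_tool([
  [[0,0,0,0],[0,0,0,0],[0,0,0,0],[0,0,0,0],[0,0,0,0],[0,0,0,0],[0,0,0,0],[0,0,0,0],[0,0,0,0],[0,0,0,0],[0,0,0,0],[0,0,0,0]],
], gripper=0, newtons=12)

```text
t: 8.8
position: [0.3962, -0.3264, 0.0054]
tcp_rot: [0.096, 0.995, 0.0, 0.0]
wrist_force: [0.1, -1.0, -0.2]
finger_gap: 0.0006
```

Run:
```python
from h import *
st()
crop("top",165,285,330,420,6,"t6");f=crop("side",100,190,235,400,4.5,"s6")
crop("side",115,165,300,370,10,"s7",f)
```

```text
t 8.8 pos [ 0.3962 -0.3264  0.0054] xax [-0.982  0.191  0.   ] yax [0.191 0.982 0.   ] F [ 0.15 -1.03 -0.18] M [0.03 0.04 0.02] gap 0.0006 q [-0.82  0.36  1.89  0.    0.89 -2.2 ]
```

View pics/s7.png

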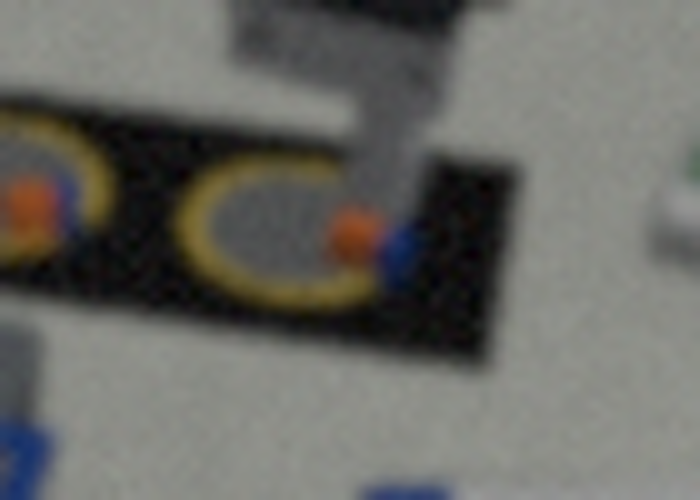

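View pics/t6.png

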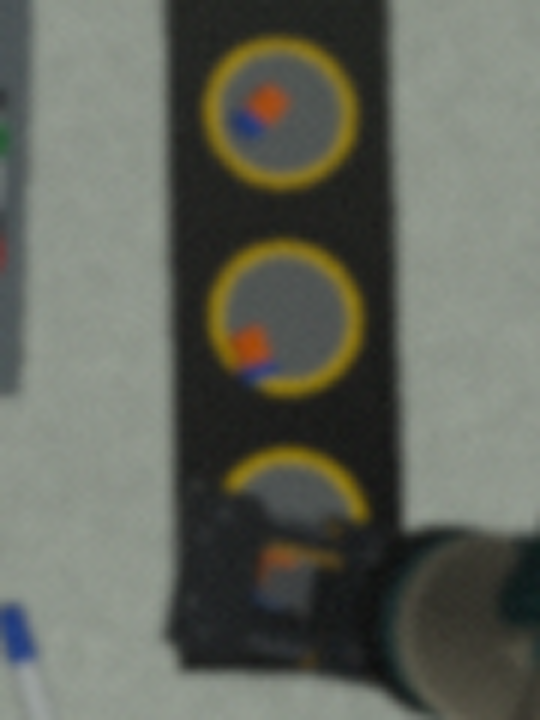

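Run:
```python
from h import *
s=env.observe();p=s["position"];Rm=R.from_quat(s["tcp_rot"]).as_matrix()
for c,(r0,r1,c0,c1) in dict(top=(235,285,350,410),side=(115,165,300,370)).items():
    f=env.grab_frame(c);S=10
    g=cv2.resize(f[r0:r1,c0:c1],None,fx=S,fy=S,interpolation=cv2.INTER_CUBIC)
    def P(w):
        u=proj(c,w);return (int((u[1]-c0+.5)*S),int((u[0]-r0+.5)*S))
    for z in(0,-.06):
        q=[P(p+Rm@np.array([a,b,z])) for a,b in((-.008,-.012),(-.008,.012),(.008,.012),(.008,-.012))]
        cv2.polylines(g,[np.array(q)],True,(0,255,0) if z==0 else(255,255,0),1)
    # cuvette hypothesised
    d=np.array([np.cos(np.radians(169)),np.sin(np.radians(169))]);n=np.array([-d[1],d[0]]);o=np.array([.397,-.3265])
    for z in(.003,.017):
        q=[P([*(o+d*a*.012+n*b*.007),z]) for a,b in((1,1),(1,-1),(-1,-1),(-1,1))]
        cv2.polylines(g,[np.array(q)],True,(255,0,255),1)
    cv2.imwrite(f"pics/ov_{c}.png",g)
```

View pics/ov_top.png

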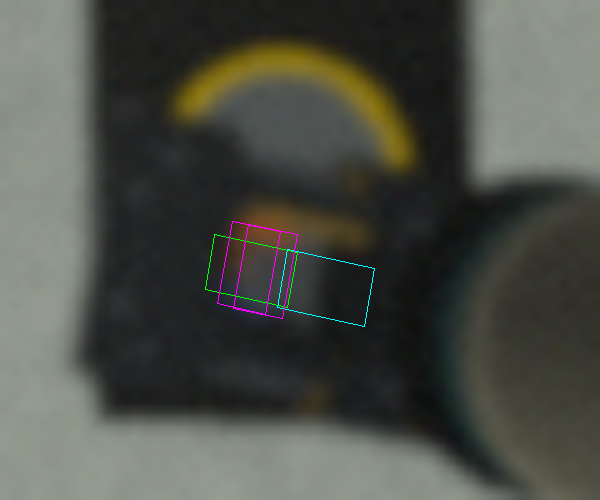

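View pics/ov_side.png

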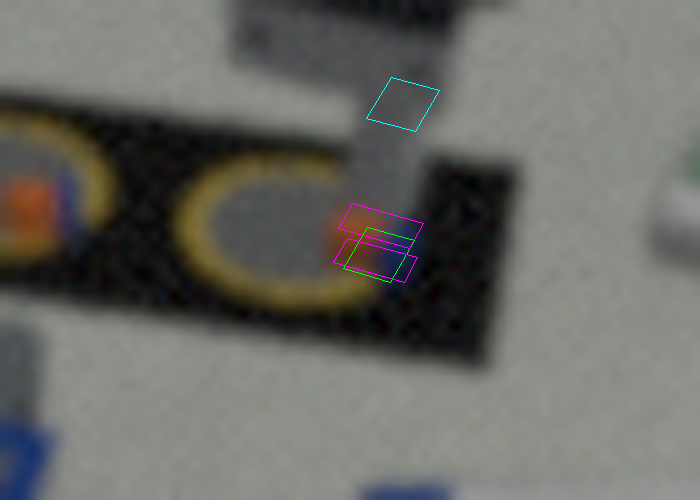

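Run:
```python
from h import *
p=[.4011,-.327,.2137];print(proj("side",p));
for dz in(-.03,.03):print(dz,proj("side",np.array(p)+[0,0,dz]))
for d in(-.012,.012):print(proj("side",np.array(p)+[0,d,0]))
```

```text
[ 82.47222074 344.92676425]
-0.03 [ 91.61438148 343.4867958 ]
0.03 [ 72.97669296 346.42239103]
[ 80.38596824 345.43534259]
[ 84.5890415 344.4107341]
```

Run:
```python
import cv2
f=cv2.imread("pics/s5.png");f=f[0:200,380:640];cv2.imwrite("pics/s5z.png",cv2.resize(f,None,fx=3,fy=3))
```

```text
(no output)
```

View pics/s5z.png

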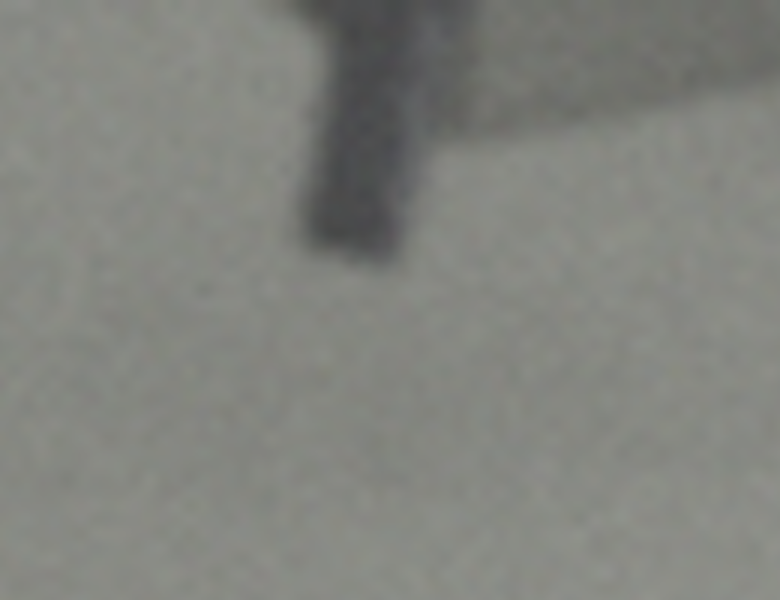

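Request:
servo_tool([
  [[0,0,-0.03,0],[0,0,-0.03,0],[0,0,-0.03,0],[0,0,-0.03,0],[0,0,-0.03,0],[0,0,-0.03,0],[0,0,-0.03,0],[0,0,-0.03,0],[0,0,-0.03,0],[0,0,-0.03,0],[0,0,-0.03,0],[0,0,-0.03,0]],
], gripper=0.4)

```text
t: 10.2
position: [0.3962, -0.3263, 0.0354]
tcp_rot: [0.096, 0.995, 0.0, 0.0]
wrist_force: [-0.5, 0.4, -0.0]
finger_gap: 0.0377
```

Request:
servo_tool([
  [[0,0,0.025,0],[0,0,0.03,0],[0,0,0.031,0],[0,0,0.032,0],[0,0,0.033,0],[0,0,0.034,0],[0,0,0.035,0],[0,0,0.035,0],[0,0,0.035,0]],
])

```text
t: 11.1
position: [0.3963, -0.3264, 0.0005]
tcp_rot: [0.096, 0.995, -0.0, 0.0]
wrist_force: [-0.1, 0.2, 0.7]
finger_gap: 0.0374
```

Run:
```python
from h import *
st()
crop("side",100,180,280,400,6,"s8");crop("top",235,285,350,410,10,"t8")
```

```text
t 11.1 pos [ 0.3963 -0.3264  0.0005] xax [-0.982  0.191 -0.   ] yax [ 0.191  0.982 -0.   ] F [-0.1   0.24  0.7 ] M [ 0.07 -0.02  0.03] gap 0.0374 q [-0.82  0.36  1.9   0.    0.88 -2.2 ]
```

View pics/s8.png

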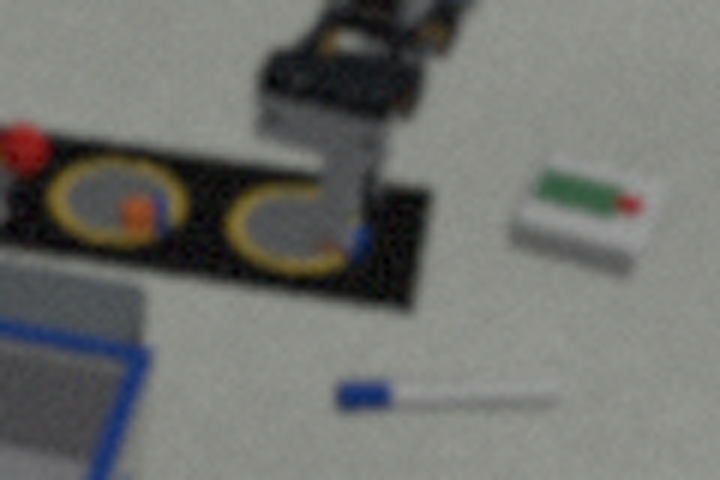

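View pics/t8.png

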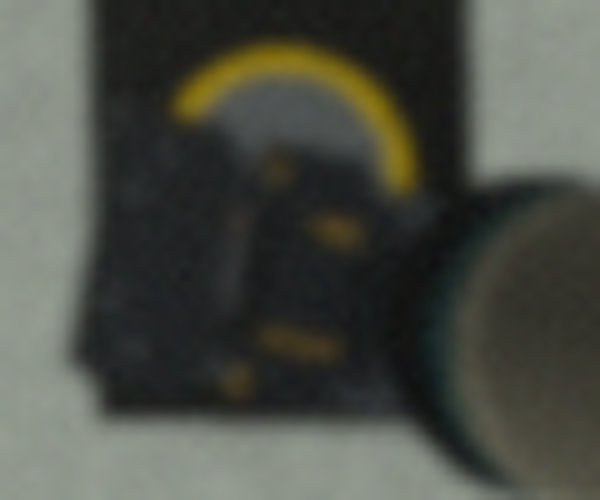

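Request:
servo_tool([
  [[0,0,0.002,0],[0,0,0.003,0],[0,0,0.004,0],[0,0,0.005,0],[0,0,0.006,0],[0,0,0.006,0]],
])

```text
t: 11.8
position: [0.3962, -0.3263, -0.0058]
tcp_rot: [0.096, 0.995, 0.0, -0.0]
wrist_force: [0.2, 0.4, -0.4]
finger_gap: 0.0378
```

Request:
servo_tool([
  [[0,0,0.001,0],[0,0,0.002,0],[0,0,0.003,0],[0,0,0.004,0],[0,0,0.004,0],[0,0,0.004,0]],
])

```text
t: 12.4
position: [0.3963, -0.3263, -0.0096]
tcp_rot: [0.096, 0.995, 0.0, 0.0]
wrist_force: [-0.1, -0.3, 0.2]
finger_gap: 0.0374
```

Request:
servo_tool([
  [[0,0,0,0],[0,0,0,0],[0,0,0,0],[0,0,0,0],[0,0,0,0],[0,0,0,0],[0,0,0,0],[0,0,0,0],[0,0,0,0],[0,0,0,0],[0,0,0,0]],
], gripper=0)

```text
t: 13.5
position: [0.3963, -0.3264, -0.0096]
tcp_rot: [0.096, 0.995, 0.0, 0.0]
wrist_force: [-0.2, 0.3, 0.9]
finger_gap: 0.0137
```

Request:
servo_tool([
  [[0,0,-0.04,0],[0,0,-0.09,0],[0,0,-0.14,0],[0,0,-0.19,0],[0,0,-0.22,0],[-0.103,0.383,-0.22,0],[-0.103,0.383,-0.22,0],[-0.103,0.383,-0.22,0],[-0.103,0.383,-0.22,0],[-0.103,0.383,-0.22,0],[-0.103,0.383,-0.22,0],[-0.103,0.383,-0.22,0],[-0.103,0.383,-0.22,0],[-0.103,0.383,-0.22,0],[-0.103,0.383,-0.22,0]],
])

```text
t: 15.0
position: [0.5703, 0.0307, 0.2099]
tcp_rot: [0.095, 0.996, -0.0, -0.001]
wrist_force: [-0.6, 0.0, 0.3]
finger_gap: 0.0141
```

Run:
```python
from h import *
st()
crop("side",100,260,180,330,5,"s9");crop("top",130,290,200,400,4,"t9")
```

```text
t 15.0 pos [0.5703 0.0307 0.2099] xax [-0.982  0.189  0.001] yax [ 0.189  0.982 -0.001] F [-0.58  0.05  0.34] M [-0.02  0.03  0.05] gap 0.0141 q [-0.07  0.26  1.47 -0.    1.42 -1.45]
```

View pics/s9.png

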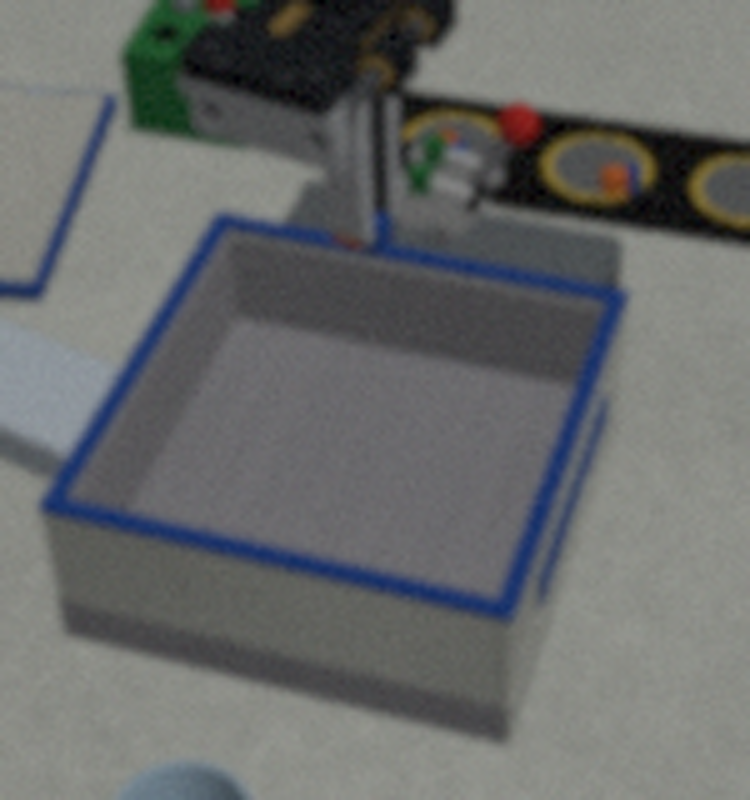

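View pics/t9.png

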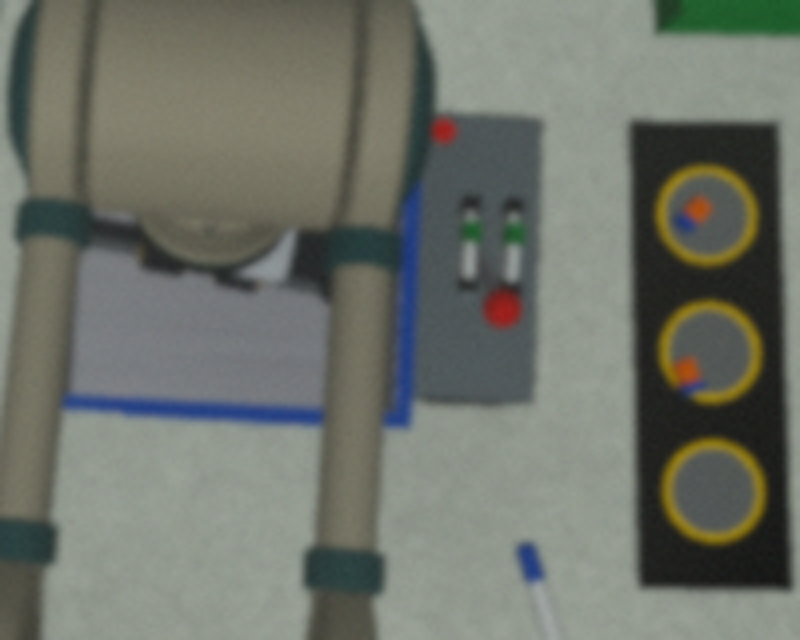

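Request:
servo_tool([
  [[0,0,0.05,0],[0,0,0.1,0],[0,0,0.15,0],[0,0,0.165,0],[0,0,0.165,0],[0,0,0.165,0]],
])

```text
t: 15.7
position: [0.571, 0.0285, 0.0462]
tcp_rot: [0.097, 0.995, -0.0, 0.001]
wrist_force: [-0.1, -0.6, 0.7]
finger_gap: 0.0136
```

Request:
servo_tool([
  [[0,0,0,0],[0,0,0,0],[0,0,0,0],[0,0,0,0],[0,0,0,0],[0,0,-0.03,0],[0,0,-0.08,0],[0,0,-0.13,0],[0,0,-0.165,0],[0,0,-0.165,0]],
], gripper=0.35)

```text
t: 16.7
position: [0.5741, 0.0298, 0.2166]
tcp_rot: [0.096, 0.995, 0.0, 0.006]
wrist_force: [0.5, -0.5, -0.4]
finger_gap: 0.0332
```

Run:
```python
from h import *
s=st()
f=crop("side",100,260,180,330,5,"s10")
print(proj("side",[.5703,.0307,.2099]),"seen cuv",100+238/5,180+365/5)
```

```text
t 16.7 pos [0.5741 0.0298 0.2166] xax [-0.982  0.191 -0.012] yax [0.191 0.982 0.002] F [ 0.47 -0.5  -0.44] M [0.04 0.04 0.04] gap 0.0332 q [-0.07  0.25  1.46  0.    1.42 -1.45]
[151.37215601 253.49444739] seen cuv 147.6 253.0
```

View pics/s10.png

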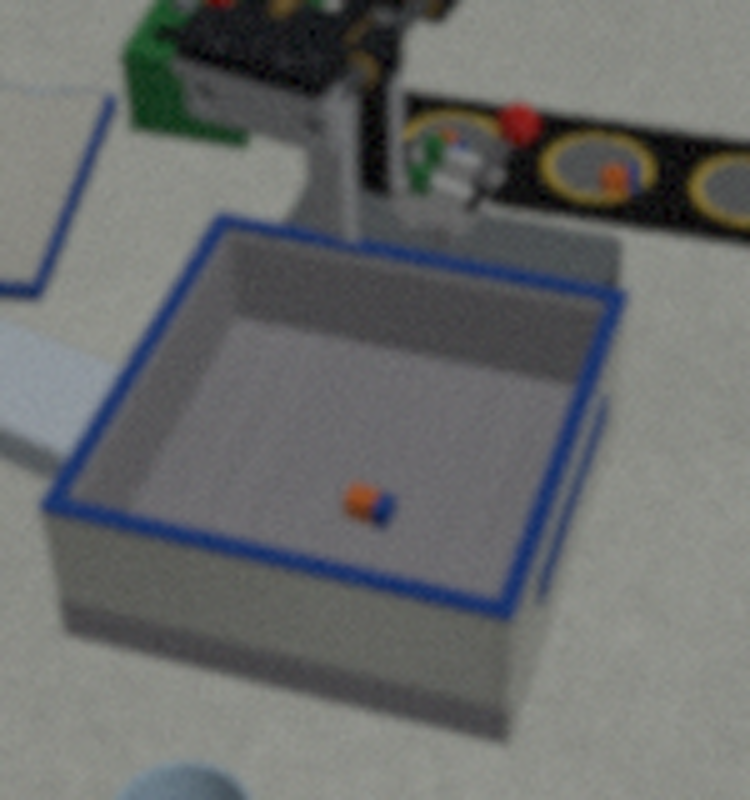

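Request:
servo_tool([
  [[-0.002,-0.354,0,-26],[-0.002,-0.354,0,-26],[-0.002,-0.354,0,-26],[-0.002,-0.354,0,-26],[-0.002,-0.354,0,-26],[-0.002,-0.354,0,-26],[-0.002,-0.354,0,-26],[-0.002,-0.354,0,-26],[-0.002,-0.354,0,-26],[-0.002,-0.354,0,-26],[-0.002,-0.354,0.05,-26],[-0.002,-0.354,0.1,-26],[-0.002,-0.354,0.15,-26],[-0.002,-0.354,0.17,-26],[-0.002,-0.354,0.17,-26]],
])

```text
t: 18.25
position: [0.5028, -0.3132, 0.0369]
tcp_rot: [-0.132, 0.991, 0.004, -0.003]
wrist_force: [0.6, -0.3, 0.0]
finger_gap: 0.033
```

Run:
```python
from h import *
s=st();delta([.5044,-.3166,-.0096])
```

```text
t 18.25 pos [ 0.5028 -0.3132  0.0369] xax [-0.965 -0.261  0.005] yax [-0.261  0.965  0.008] F [ 0.57 -0.29  0.03] M [ 0.08  0.03 -0.02] gap 0.033 q [-0.68  0.42  1.68  0.    1.05 -2.51]
tool shift [-0.0009 -0.0041  0.0464]
```

Request:
servo_tool([
  [[0,-0.001,0.02,0],[0,-0.001,0.04,0],[0,-0.001,0.0485,0],[0,-0.001,0.0485,0],[0,-0.001,0.0485,0]],
])

```text
t: 18.75
position: [0.5062, -0.319, -0.0067]
tcp_rot: [-0.131, 0.991, -0.001, 0.001]
wrist_force: [0.1, 0.3, -0.0]
finger_gap: 0.0328
```

Request:
servo_tool([
  [[0,0,0,0],[0,0,0,0],[0,0,0,0],[0,0,0,0],[0,0,0,0],[0,0,0,0],[0,0,0,0],[0,0,0,0],[0,0,0,0]],
], gripper=0)

```text
t: 19.65
position: [0.5055, -0.3192, -0.0073]
tcp_rot: [-0.13, 0.991, -0.0, 0.0]
wrist_force: [0.1, 0.6, 4.3]
finger_gap: 0.0138
```

Request:
servo_tool([
  [[0,0,-0.04,0],[0,0,-0.09,0],[0,0,-0.14,0],[0,0,-0.19,0],[0,0,-0.217,0],[-0.193,0.278,-0.217,0],[-0.193,0.278,-0.217,0],[-0.193,0.278,-0.217,0],[-0.193,0.278,-0.217,0],[-0.193,0.278,-0.217,0],[-0.193,0.278,-0.217,0],[-0.193,0.278,-0.217,0],[-0.193,0.278,-0.217,0],[-0.193,0.278,-0.217,0],[-0.193,0.278,-0.167,0],[-0.193,0.278,-0.117,0],[-0.193,0.278,-0.067,0],[-0.193,0.278,-0.055,0],[-0.193,0.278,-0.055,0],[-0.193,0.278,-0.055,0]],
])

```text
t: 21.65
position: [0.6214, -0.0016, 0.049]
tcp_rot: [-0.13, 0.992, -0.0, 0.002]
wrist_force: [0.2, -0.3, 1.0]
finger_gap: 0.0136
```

Request:
servo_tool([
  [[0,0,0,0],[0,0,0,0],[0,0,0,0],[0,0,0,0],[0,0,0,0],[0,0,-0.03,0],[0,0,-0.08,0],[0,0,-0.13,0],[0,0,-0.16,0],[0,0,-0.16,0],[0,0,-0.16,0]],
], gripper=0.35)

```text
t: 22.75
position: [0.6196, -0.0004, 0.2073]
tcp_rot: [-0.13, 0.991, -0.0, 0.0]
wrist_force: [0.6, -0.1, -0.1]
finger_gap: 0.0331
```

Run:
```python
from h import *
s=st()
f=crop("side",100,260,180,330,5,"s11");f=crop("top",165,235,350,405,9,"t11")
```

```text
t 22.75 pos [ 6.196e-01 -4.000e-04  2.073e-01] xax [-0.966 -0.259 -0.001] yax [-0.259  0.966 -0.   ] F [ 0.6  -0.09 -0.14] M [0.11 0.   0.  ] gap 0.0331 q [-0.11  0.33  1.37  0.    1.44 -1.95]
```

View pics/s11.png

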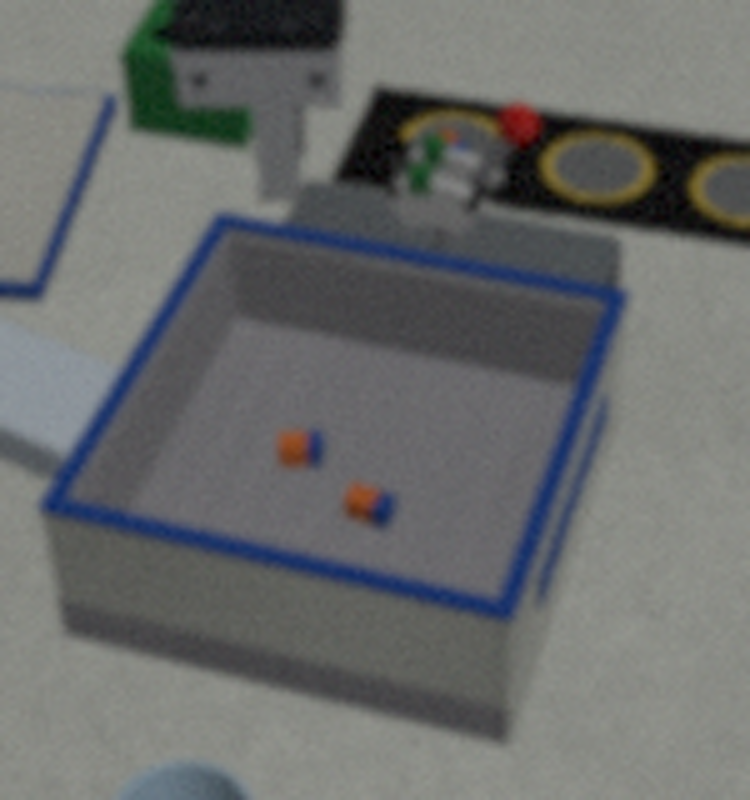

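View pics/t11.png

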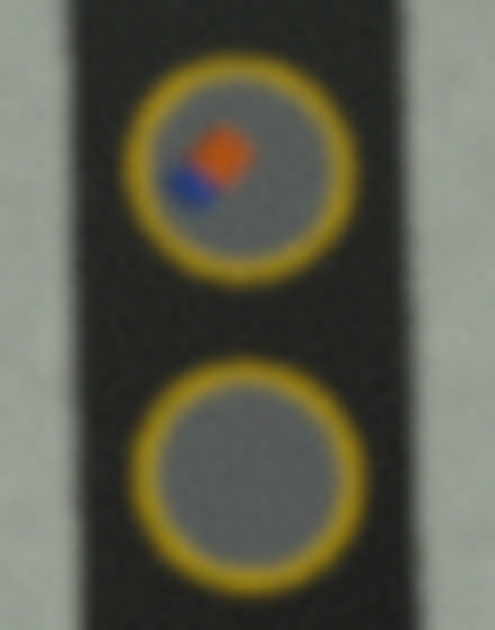

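Request:
servo_tool([
  [[0.082,-0.31,0,61],[0.082,-0.31,0,61],[0.082,-0.31,0,61],[0.082,-0.31,0,61],[0.082,-0.31,0,61],[0.082,-0.31,0,61],[0.082,-0.31,0,61],[0.082,-0.31,0,61],[0.082,-0.31,0,61],[0.082,-0.31,0,61],[0.082,-0.31,0.05,61],[0.082,-0.31,0.1,61],[0.082,-0.31,0.15,61],[0.082,-0.31,0.175,61],[0.082,-0.31,0.175,61]],
])

```text
t: 24.35
position: [0.6176, -0.3169, 0.0274]
tcp_rot: [0.389, 0.921, 0.001, -0.005]
wrist_force: [-0.5, -0.7, 0.3]
finger_gap: 0.0329
```

Run:
```python
from h import *
s=st();delta([.6208,-.3211,-.008])
```

```text
t 24.35 pos [ 0.6176 -0.3169  0.0274] xax [-0.697  0.717  0.01 ] yax [ 0.717  0.697 -0.002] F [-0.53 -0.67  0.25] M [-0.03  0.07 -0.06] gap 0.0329 q [-0.57  0.57  1.44  0.    1.15 -1.35]
tool shift [-0.0056 -0.0006  0.0353]
```

Request:
servo_tool([
  [[0,0,0.02,0],[0,0,0.035,0],[0,0,0.0405,0],[0,0,0.0405,0],[0,0,0.0405,0]],
])

```text
t: 24.85
position: [0.6213, -0.3214, -0.0074]
tcp_rot: [0.391, 0.921, -0.0, 0.001]
wrist_force: [0.7, -0.5, -0.2]
finger_gap: 0.0328
```

Request:
servo_tool([
  [[0,0,0,0],[0,0,0,0],[0,0,0,0],[0,0,0,0],[0,0,0,0],[0,0,0,0],[0,0,0,0],[0,0,0,0],[0,0,0,0]],
], gripper=0)

```text
t: 25.75
position: [0.6209, -0.3214, -0.008]
tcp_rot: [0.391, 0.92, -0.0, 0.0]
wrist_force: [0.1, -0.7, 4.3]
finger_gap: 0.0136
```

Request:
servo_tool([
  [[0,0,-0.04,0],[0,0,-0.09,0],[0,0,-0.14,0],[0,0,-0.19,0],[0,0,-0.217,0],[0.203,0.202,-0.217,0],[0.203,0.202,-0.217,0],[0.203,0.202,-0.217,0],[0.203,0.202,-0.217,0],[0.203,0.202,-0.217,0],[0.203,0.202,-0.217,0],[0.203,0.202,-0.217,0],[0.203,0.202,-0.217,0],[0.203,0.202,-0.167,0],[0.203,0.202,-0.117,0],[0.203,0.202,-0.067,0],[0.203,0.202,-0.055,0],[0.203,0.202,-0.055,0],[0.203,0.202,-0.055,0]],
])

```text
t: 27.65
position: [0.6269, -0.0359, 0.0483]
tcp_rot: [0.391, 0.92, 0.0, 0.002]
wrist_force: [0.1, 0.0, -0.3]
finger_gap: 0.0137
```

Request:
servo_tool([
  [[0,0,0,0],[0,0,0,0],[0,0,0,0],[0,0,0,0],[0,0,0,0],[0,0,-0.03,0],[0,0,-0.08,0],[0,0,-0.13,0],[0,0,-0.16,0],[0,0,-0.16,0],[0,0,-0.16,0]],
], gripper=0.35)

```text
t: 28.75
position: [0.625, -0.0347, 0.2068]
tcp_rot: [0.391, 0.92, 0.0, 0.0]
wrist_force: [-0.5, 0.2, -0.7]
finger_gap: 0.0331
```

Run:
```python
from h import *
s=st()
f=crop("side",100,384,150,330,2.8,"s12")
for d in env.masks_of("side","beaker_a"):
    if d["score"]>.4:
        p=at("side",d["at"],.04);print(np.round(d["at"]),round(d["score"],2),*[np.round(v,4) for v in fitbeaker("side",d["pixels"],p)])
```

```text
t 28.75 pos [ 0.625  -0.0347  0.2068] xax [-0.695  0.719 -0.001] yax [0.719 0.695 0.001] F [-0.48  0.24 -0.72] M [-0.04 -0.    0.01] gap 0.0331 q [-0.17  0.34  1.35  0.    1.44 -0.93]
[349. 214.] 0.88 [0.5266 0.4281] 0.8667
[298. 287.] 0.78 [0.421  0.2923] 0.9146
[274. 217.] 0.72 [0.588  0.2697] 0.9585
```

View pics/s12.png

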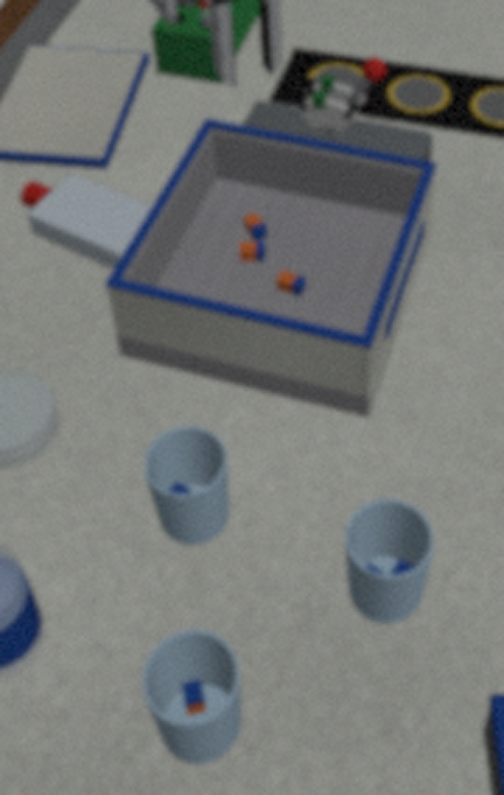

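Request:
servo_tool([
  [[0.243,0.185,0,46],[0.243,0.185,0,46],[0.243,0.185,0,46],[0.243,0.185,0,46],[0.243,0.185,0,46],[0.243,0.185,0,46],[0.243,0.185,0,46],[0.243,0.185,0,46],[0.243,0.185,0,46],[0.243,0.185,0,46],[0.243,0.185,0,46],[0.243,0.185,0,46]],
], gripper=1)

```text
t: 30.05
position: [0.5897, 0.267, 0.2066]
tcp_rot: [0.72, 0.694, 0.0, 0.0]
wrist_force: [0.8, -1.0, 0.9]
finger_gap: 0.0939
```

Run:
```python
from h import *
s=st();delta([.589,.2685,.016])
f=crop("side",100,384,130,330,2.8,"s13")
```

```text
t 30.05 pos [0.5897 0.267  0.2066] xax [ 0.037  0.999 -0.   ] yax [ 0.999 -0.037  0.   ] F [ 0.81 -1.01  0.89] M [-0.06  0.1   0.05] gap 0.0939 q [ 0.32  0.38  1.3  -0.    1.46  0.35]
tool shift [ 0.0014 -0.0008  0.1906]
```

View pics/s13.png

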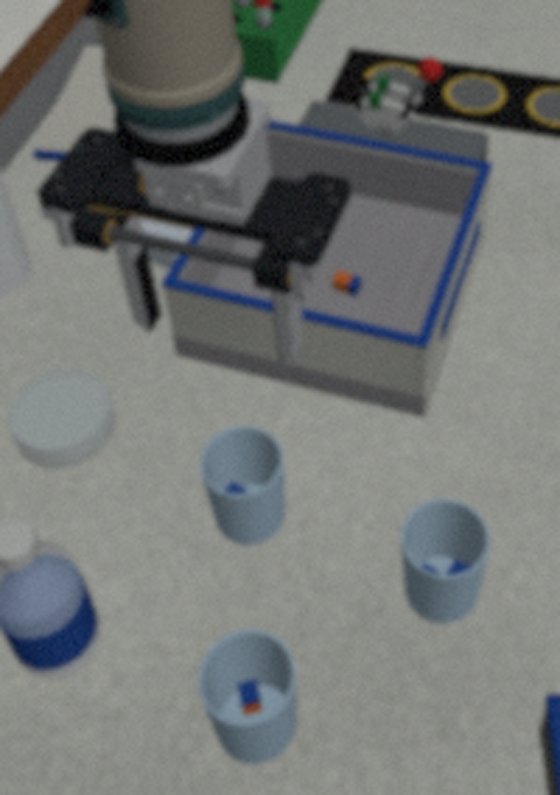

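```bash
python3 - <<'E'
from h import *
s=env.observe();p=s["position"]
for z in(0,.01,.015,.02):
  for sx in(.0535,-.0535):
    q=p+np.array([sx,0.0,z]);print(z,sx,proj("side",q).round(1))
print("seen",217.1,182.5,229.3,232.9)
E
python3 - <<'E'
import cv2
f=cv2.imread("pics/s13.png")[200:400,100:330];cv2.imwrite("pics/s13z.png",cv2.resize(f,None,fx=3,fy=3))
E
```

```text
0 0.0535 [221.2 184.5]
0 -0.0535 [232.3 235.8]
0.01 0.0535 [217.9 183.7]
0.01 -0.0535 [229.1 235.5]
0.015 0.0535 [216.2 183.3]
0.015 -0.0535 [227.4 235.4]
0.02 0.0535 [214.6 182.9]
0.02 -0.0535 [225.8 235.2]
seen 217.1 182.5 229.3 232.9
```

View pics/s13z.png

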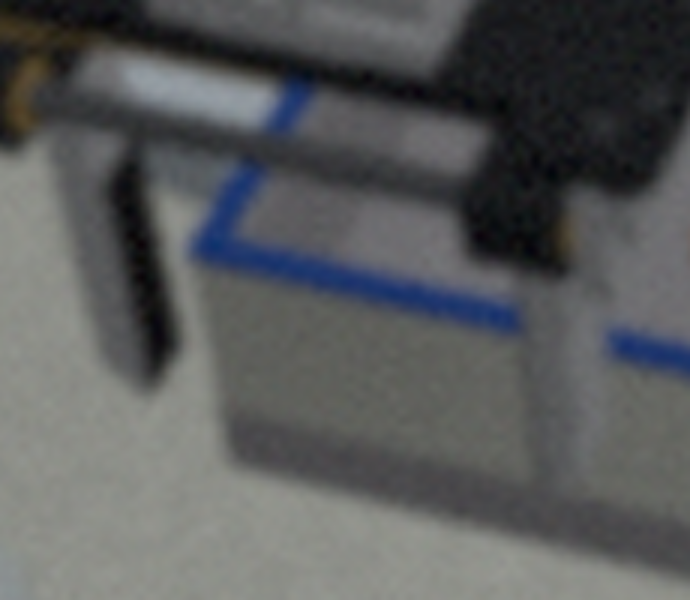

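Request:
servo_tool([
  [[0.001,-0.001,0.05,0],[0.001,-0.001,0.1,0],[0.001,-0.001,0.12,0],[0.001,-0.001,0.14,0],[0.001,-0.001,0.16,0],[0.001,-0.001,0.175,0],[0.001,-0.001,0.19,0],[0.001,-0.001,0.19,0],[0.001,-0.001,0.19,0]],
])

```text
t: 31.0
position: [0.5886, 0.2693, 0.0167]
tcp_rot: [0.72, 0.694, 0.0, -0.0]
wrist_force: [0.4, -0.0, 0.0]
finger_gap: 0.0937
```

Request:
servo_tool([
  [[0,0,0,0],[0,0,0,0],[0,0,0,0],[0,0,0,0],[0,0,0,0],[0,0,0,0],[0,0,0,0],[0,0,0,0],[0,0,0,0],[0,0,0,0],[0,0,0,0],[0,0,0,0]],
], gripper=0, newtons=10)

```text
t: 32.2
position: [0.5885, 0.2697, 0.0169]
tcp_rot: [0.719, 0.695, 0.0, 0.0]
wrist_force: [-1.4, -0.0, 4.7]
finger_gap: 0.0643
```

Run:
```python
from h import *
s=st()
f=crop("side",180,384,130,330,4,"s14")
```

```text
t 32.2 pos [0.5885 0.2697 0.0169] xax [0.035 0.999 0.   ] yax [ 0.999 -0.035  0.001] F [-1.41 -0.    4.68] M [-0.09  0.17  0.01] gap 0.0643 q [0.32 0.51 1.58 0.   1.06 0.36]
```

View pics/s14.png

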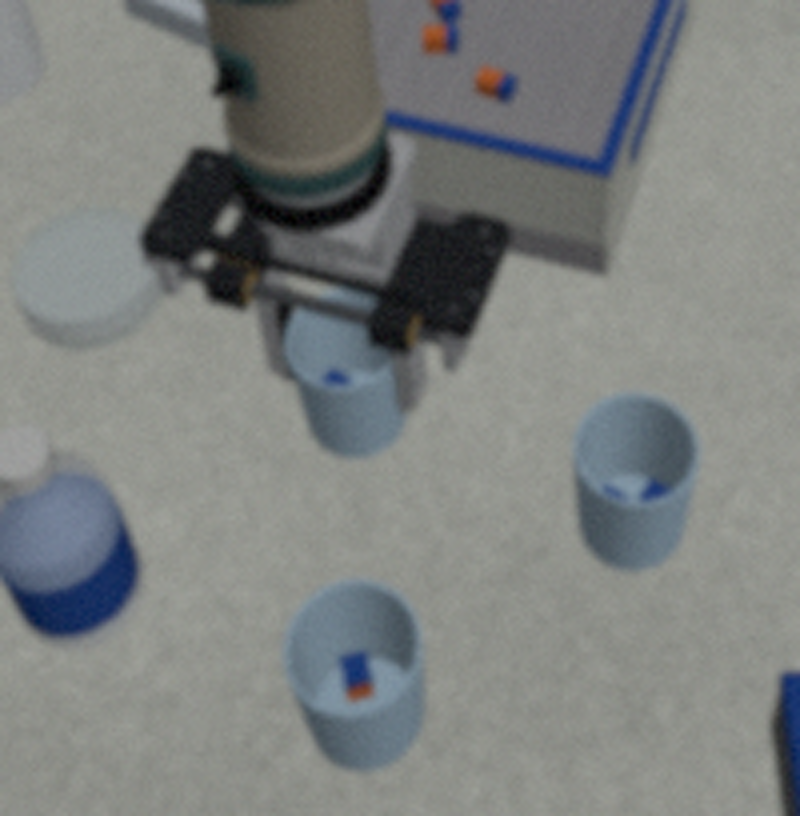

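Request:
servo_tool([
  [[0,0,-0.02,0],[0,0,-0.045,0],[0,0,-0.067,0],[0,0,-0.067,0],[-0.025,0,-0.067,0],[-0.05,0,-0.067,0],[-0.075,0,-0.067,0],[-0.09,0,-0.067,0],[-0.1,0,-0.067,0],[-0.1,0,-0.067,0]],
])

```text
t: 33.25
position: [0.5845, 0.1687, 0.0827]
tcp_rot: [0.72, 0.694, -0.0, -0.0]
wrist_force: [0.6, 0.7, -1.3]
finger_gap: 0.0647
```

Run:
```python
from h import *
s=st()
f=crop("side",120,324,130,330,4,"s15")
```

```text
t 33.25 pos [0.5845 0.1687 0.0827] xax [ 0.037  0.999 -0.   ] yax [ 0.999 -0.037 -0.001] F [ 0.59  0.72 -1.26] M [-0.06  0.07  0.03] gap 0.0647 q [0.17 0.4  1.59 0.   1.16 0.2 ]
```

View pics/s15.png

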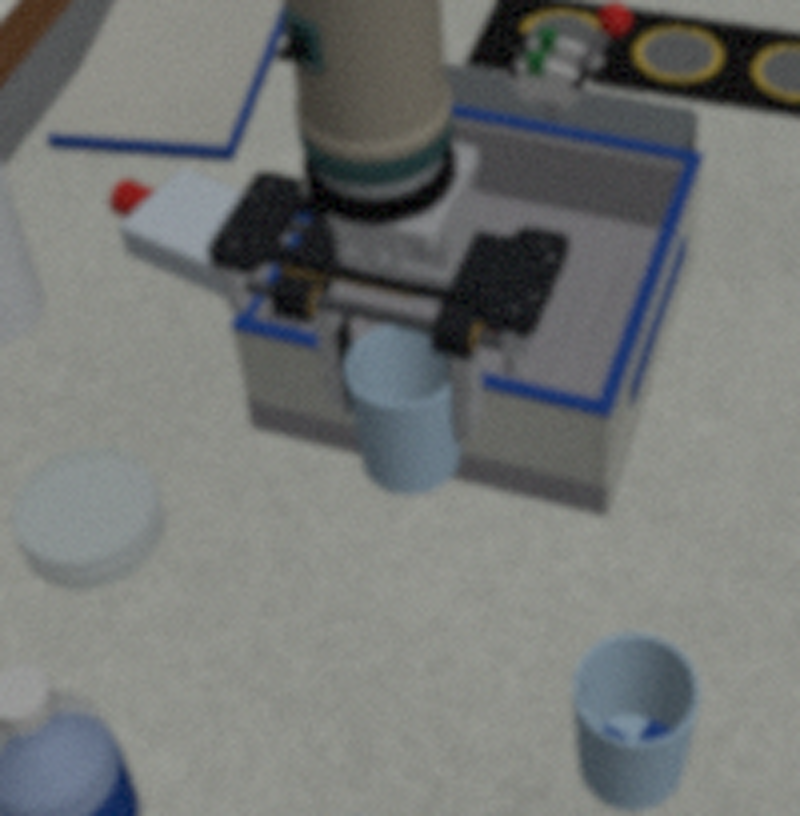

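Request:
servo_tool([
  [[-0.008,0,-0.004,0],[-0.015,0,-0.009,0],[-0.022,0,-0.013,0],[-0.029,0,-0.016,0],[-0.036,0,-0.017,0],[-0.043,0,-0.017,0],[-0.05,0,-0.017,0],[-0.057,0,-0.016,0],[-0.064,0,-0.015,0],[-0.07,0,-0.013,0],[-0.07,0,-0.013,0]],
])

```text
t: 34.4
position: [0.5823, 0.0984, 0.0962]
tcp_rot: [0.72, 0.694, -0.001, 0.0]
wrist_force: [0.0, -0.7, 1.6]
finger_gap: 0.0638
```

Run:
```python
from h import *
s=st()
f=crop("side",120,324,130,330,4,"s16")
```

```text
t 34.4 pos [0.5823 0.0984 0.0962] xax [ 0.036  0.999 -0.001] yax [ 0.999 -0.036 -0.   ] F [ 0.   -0.66  1.56] M [-0.11  0.02 -0.02] gap 0.0638 q [ 0.05  0.36  1.61 -0.    1.17  0.09]
```

View pics/s16.png

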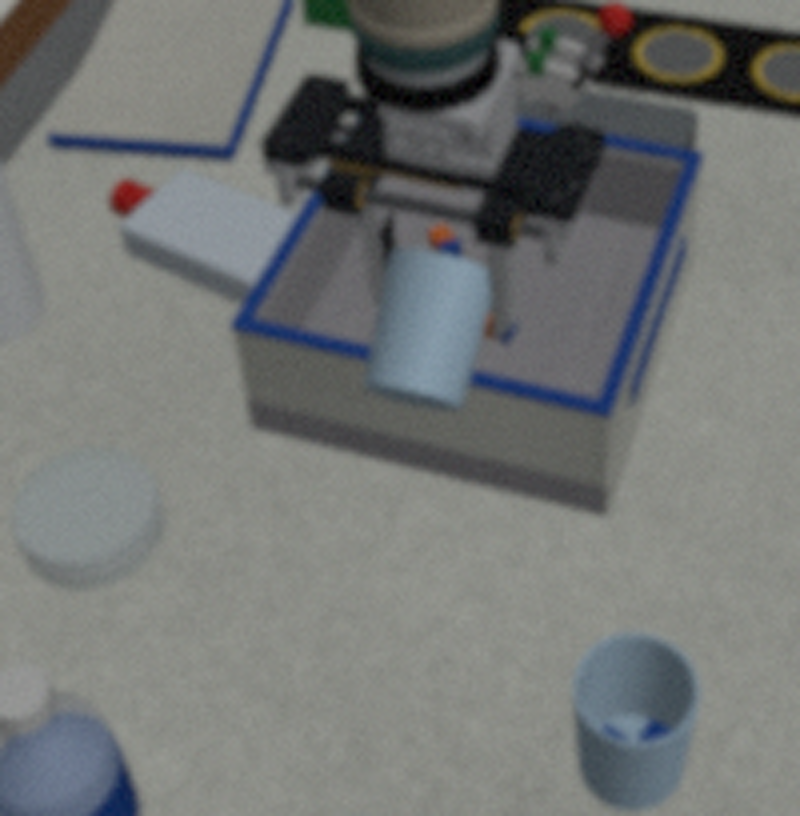

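Request:
servo_tool([
  [[-0.005,0,0.004,0],[-0.01,0,0.01,0],[-0.013,0,0.016,0],[-0.015,0,0.021,0],[-0.016,0,0.026,0],[-0.016,0,0.026,0],[-0.016,0,0.026,0]],
])

```text
t: 35.15
position: [0.5815, 0.0841, 0.0699]
tcp_rot: [0.72, 0.694, -0.0, -0.001]
wrist_force: [1.0, -2.1, 0.3]
finger_gap: 0.0639
```

Run:
```python
from h import *
s=st()
f=crop("side",120,324,130,330,4,"s17")
```

```text
t 35.15 pos [0.5815 0.0841 0.0699] xax [0.035 0.999 0.001] yax [ 0.999 -0.035 -0.001] F [ 1.   -2.14  0.3 ] M [-0.29  0.04  0.  ] gap 0.0639 q [0.02 0.38 1.65 0.   1.11 0.06]
```

View pics/s17.png

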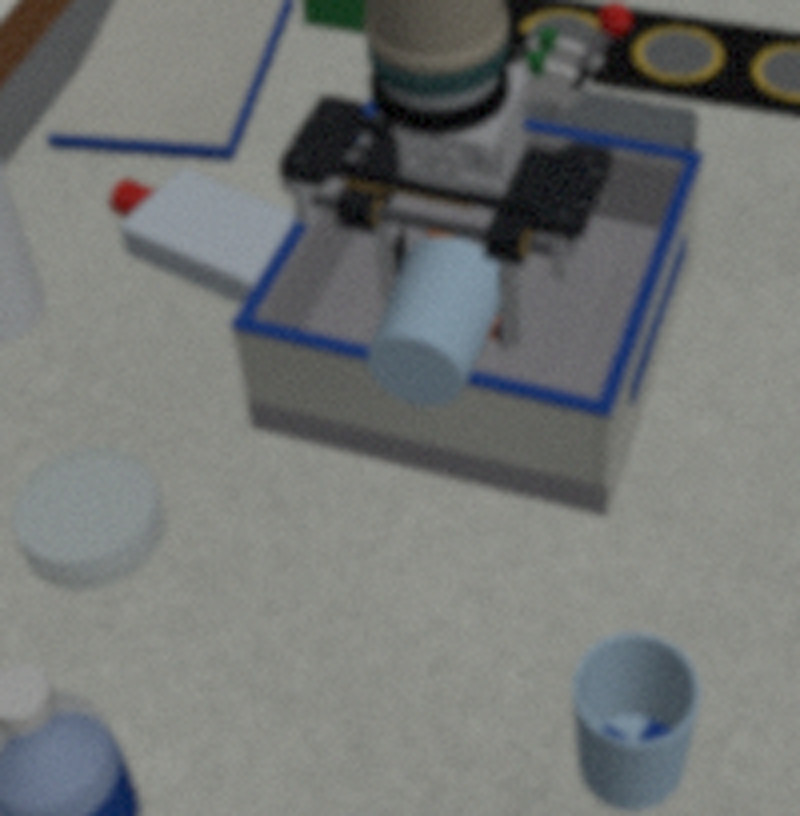

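Request:
servo_tool([
  [[0,0,0.005,0],[0,0,0.01,0],[0,0,0.015,0],[0,0,0.02,0],[0,0,0.02,0],[0,0,0.02,0]],
])

```text
t: 35.8
position: [0.5813, 0.0832, 0.05]
tcp_rot: [0.719, 0.695, -0.001, -0.0]
wrist_force: [-1.0, -3.5, 1.8]
finger_gap: 0.0638
```

Run:
```python
from h import *
s=st()
f=crop("side",120,324,130,330,4,"s18")
```

```text
t 35.8 pos [0.5813 0.0832 0.05  ] xax [ 0.035  0.999 -0.001] yax [ 0.999 -0.035 -0.001] F [-1.01 -3.47  1.83] M [-0.71  0.05 -0.  ] gap 0.0638 q [ 0.02  0.4   1.68 -0.    1.07  0.06]
```

View pics/s18.png

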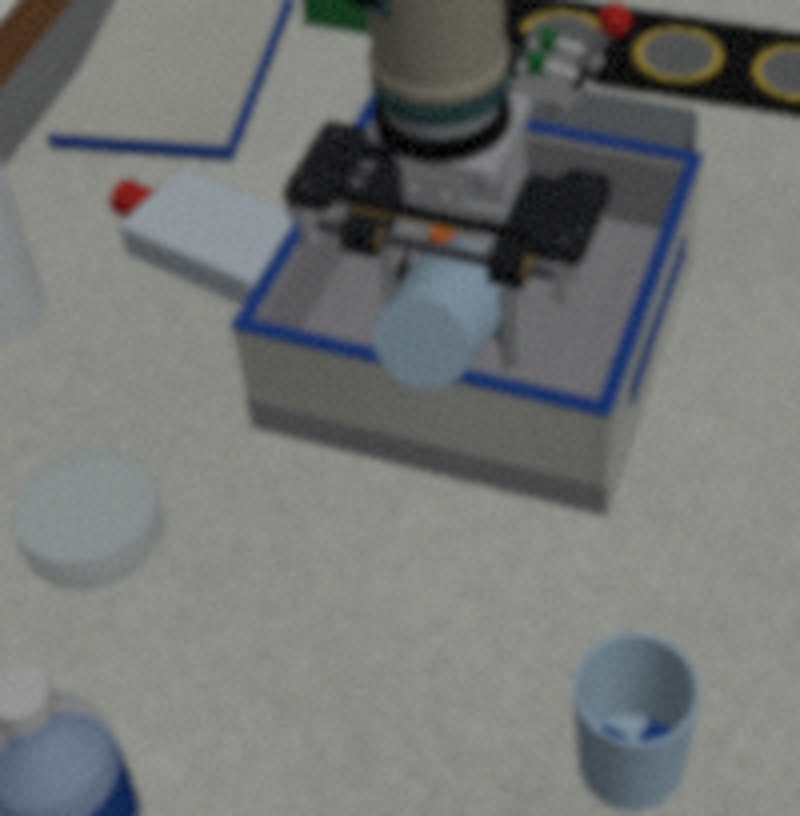

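Request:
servo_tool([
  [[0,0,0.005,0],[0.001,0,0.01,0],[0.002,0,0.012,0],[0.002,0,0.012,0],[0.002,0,0.012,0]],
])

```text
t: 36.35
position: [0.5816, 0.0845, 0.0387]
tcp_rot: [0.719, 0.695, -0.001, 0.001]
wrist_force: [-2.0, -7.1, 5.7]
finger_gap: 0.0637
```

Run:
```python
from h import *
s=st()
f=crop("side",120,324,130,330,4,"s19")
f=crop("top",130,250,190,330,5,"t19")
```

```text
t 36.35 pos [0.5816 0.0845 0.0387] xax [ 0.034  0.999 -0.002] yax [ 0.999 -0.034 -0.   ] F [-2.03 -7.11  5.67] M [-1.02  0.28  0.07] gap 0.0637 q [ 0.03  0.41  1.69 -0.    1.04  0.06]
```

View pics/s19.png

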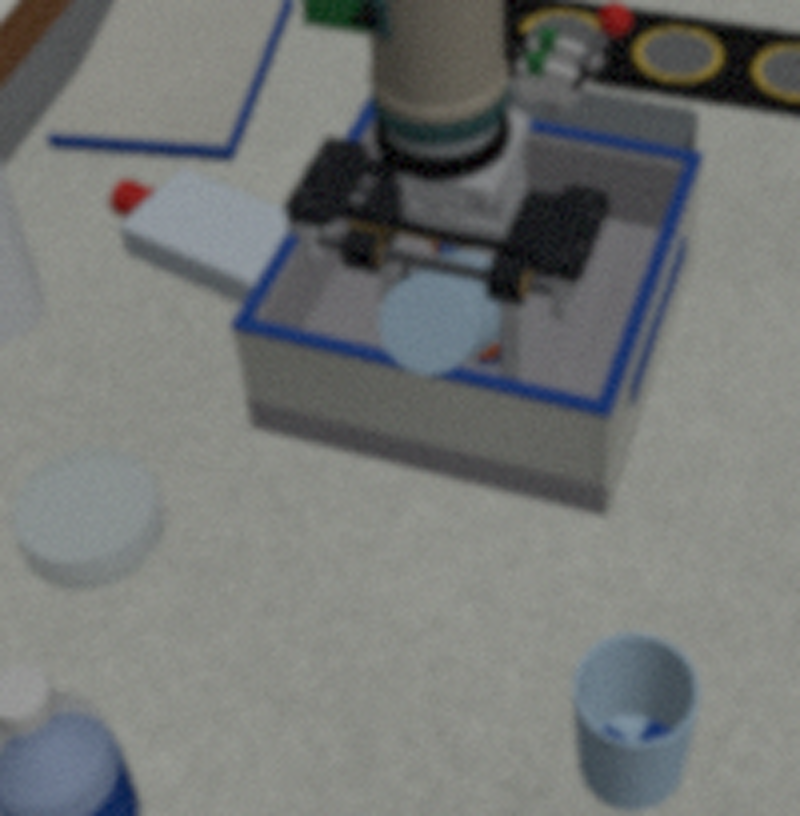

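View pics/t19.png

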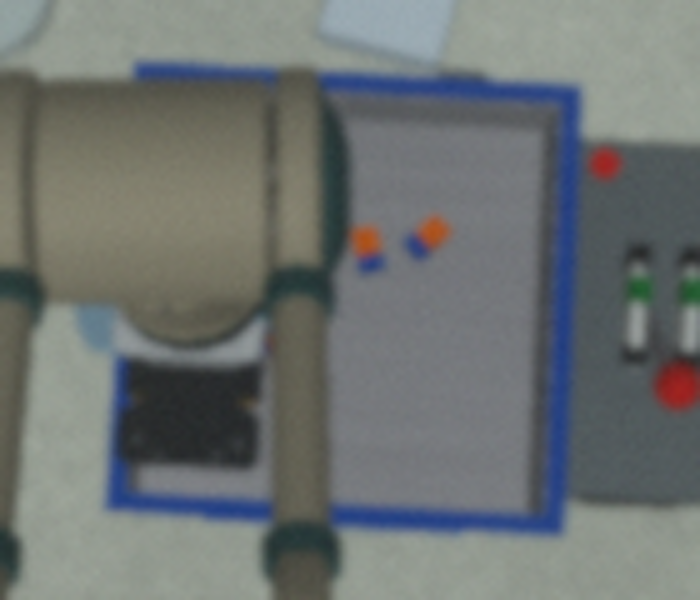

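Request:
servo_tool([
  [[-0.002,0,-0.02,0],[-0.004,0,-0.05,0],[-0.01,0,-0.09,0],[-0.01,0,-0.14,0],[-0.01,0,-0.16,0],[-0.01,0,-0.16,0],[-0.01,0,-0.16,0]],
])

```text
t: 37.15
position: [0.5807, 0.0767, 0.197]
tcp_rot: [0.719, 0.695, -0.0, -0.001]
wrist_force: [-0.2, 0.5, -0.9]
finger_gap: 0.0636
```

Run:
```python
from h import *
s=st()
f=crop("side",80,284,130,330,4,"s20")
```

```text
t 37.15 pos [0.5807 0.0767 0.197 ] xax [0.035 0.999 0.001] yax [ 0.999 -0.035 -0.002] F [-0.21  0.46 -0.91] M [-0.09  0.07 -0.01] gap 0.0636 q [0.01 0.29 1.46 0.   1.4  0.05]
```

View pics/s20.png

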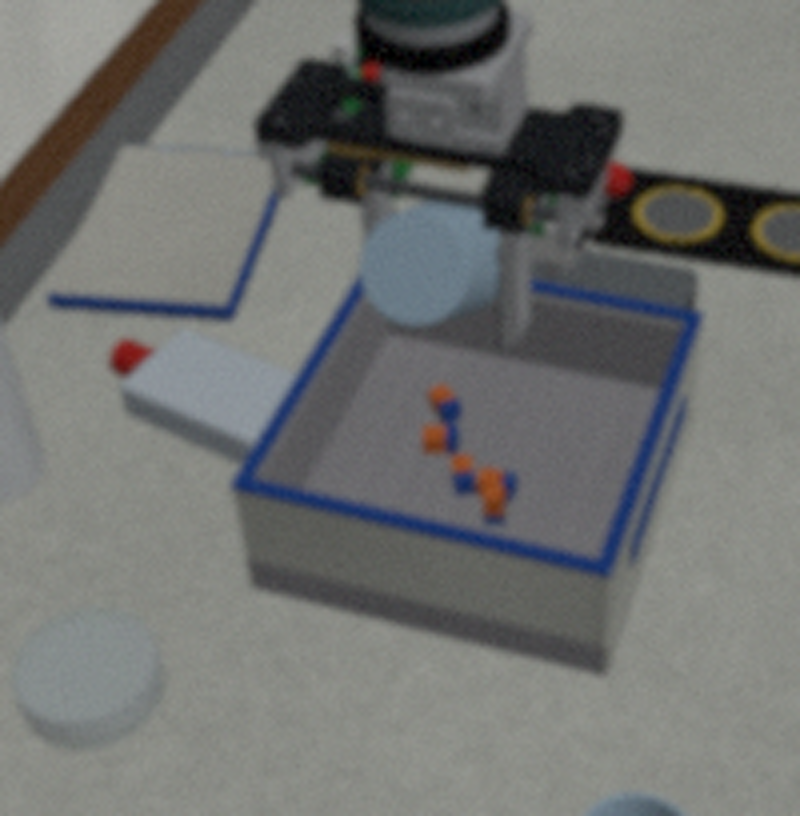

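Request:
servo_tool([
  [[0,0,0.02,0],[0,0,0.05,0],[0,0,0.05,0],[0,0,0.05,0],[0,0,0.05,0],[0,0,0.05,0],[0,0,0.05,0],[0,0,0.05,0]],
], newtons=3)

```text
t: 38.0
position: [0.582, 0.0759, 0.1492]
tcp_rot: [0.719, 0.695, 0.001, 0.0]
wrist_force: [-0.4, 0.3, -1.1]
finger_gap: 0.0641
```

Run:
```python
from h import *
s=st()
f=crop("side",80,284,130,330,4,"s21")
```

```text
t 38.0 pos [0.582  0.0759 0.1492] xax [0.035 0.999 0.   ] yax [ 0.999 -0.035  0.001] F [-0.45  0.29 -1.08] M [-0.01  0.06 -0.  ] gap 0.0641 q [0.01 0.31 1.54 0.   1.29 0.05]
```

View pics/s21.png

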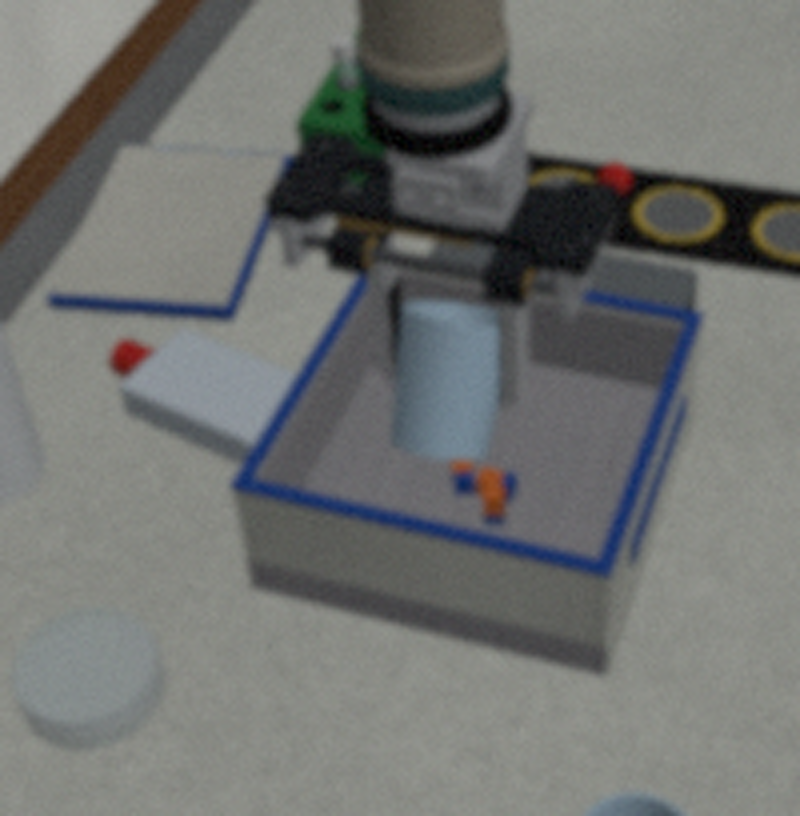

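Request:
servo_tool([
  [[-0.02,0,0,0],[-0.035,0,0,0],[-0.035,0,0.02,0],[-0.035,0,0.04,0],[-0.035,0,0.058,0],[-0.035,0,0.058,0],[-0.028,0,0.058,0],[-0.02,0,0.058,0],[-0.012,0,0.058,0],[-0.005,0,0.058,0],[0.002,0,0.058,0],[0.008,0,0.058,0],[0.013,0,0.058,0],[0.013,0,0.058,0]],
], newtons=5)

```text
t: 39.45
position: [0.5819, 0.0895, 0.0904]
tcp_rot: [0.719, 0.695, 0.0, -0.0]
wrist_force: [0.3, -0.2, -1.1]
finger_gap: 0.0636
```

Run:
```python
from h import *
s=st()
f=crop("side",80,284,130,330,4,"s22")
```

```text
t 39.45 pos [0.5819 0.0895 0.0904] xax [0.034 0.999 0.   ] yax [ 0.999 -0.034 -0.   ] F [ 0.27 -0.16 -1.15] M [-0.08  0.06  0.02] gap 0.0636 q [0.03 0.36 1.62 0.   1.16 0.07]
```

View pics/s22.png

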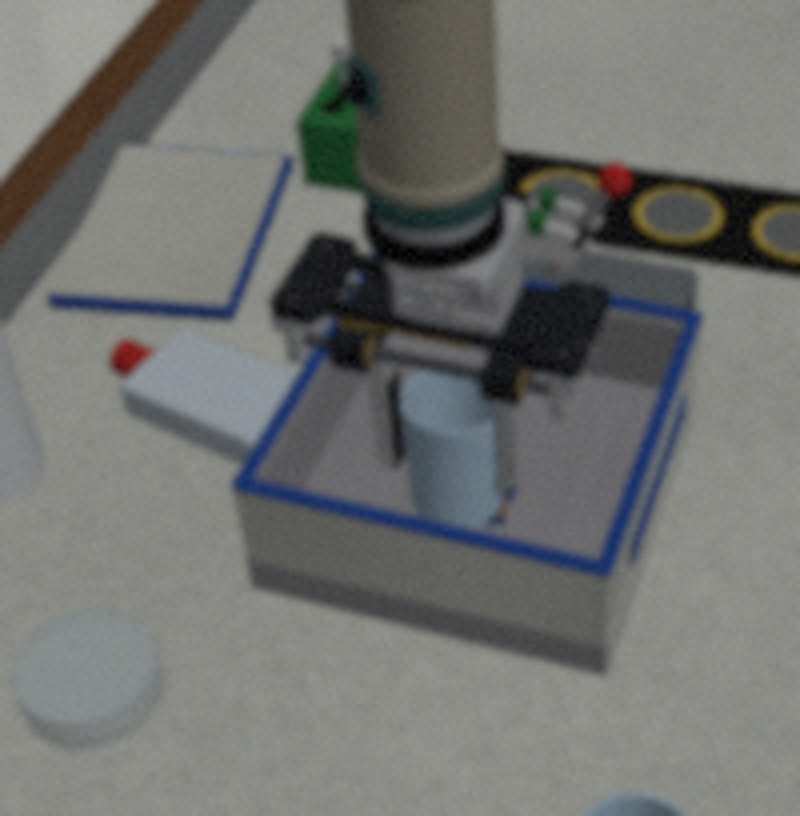

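Request:
servo_tool([
  [[-0.005,0,-0.03,0],[-0.005,0,-0.07,0],[-0.005,0,-0.11,0],[-0.005,0,-0.15,0],[-0.04,0.005,-0.15,0],[-0.08,0.01,-0.15,0],[-0.12,0.015,-0.15,0],[-0.16,0.02,-0.15,0],[-0.2,0.026,-0.15,0],[-0.24,0.032,-0.15,0],[-0.28,0.037,-0.15,0],[-0.32,0.042,-0.15,0],[-0.36,0.047,-0.15,0],[-0.395,0.052,-0.15,0],[-0.415,0.055,-0.15,0],[-0.423,0.055,-0.15,0],[-0.423,0.055,-0.15,0],[-0.423,0.055,-0.15,0]],
], newtons=10)

```text
t: 41.3
position: [0.6219, -0.3349, 0.2404]
tcp_rot: [0.719, 0.695, 0.0, -0.001]
wrist_force: [0.1, -0.2, -1.3]
finger_gap: 0.0636
```

Run:
```python
from h import *
s=st();delta([.6227,-.3351,.035])
f=crop("side",0,260,180,400,3,"s23")
f=crop("top",80,300,190,410,3,"t23")
```

```text
t 41.3 pos [ 0.6219 -0.3349  0.2404] xax [0.035 0.999 0.001] yax [ 0.999 -0.035 -0.   ] F [ 0.08 -0.19 -1.25] M [-0.09  0.09  0.02] gap 0.0636 q [-0.59  0.46  1.08  0.    1.6  -0.56]
tool shift [-0.0004  0.0009  0.2054]
```

View pics/s23.png

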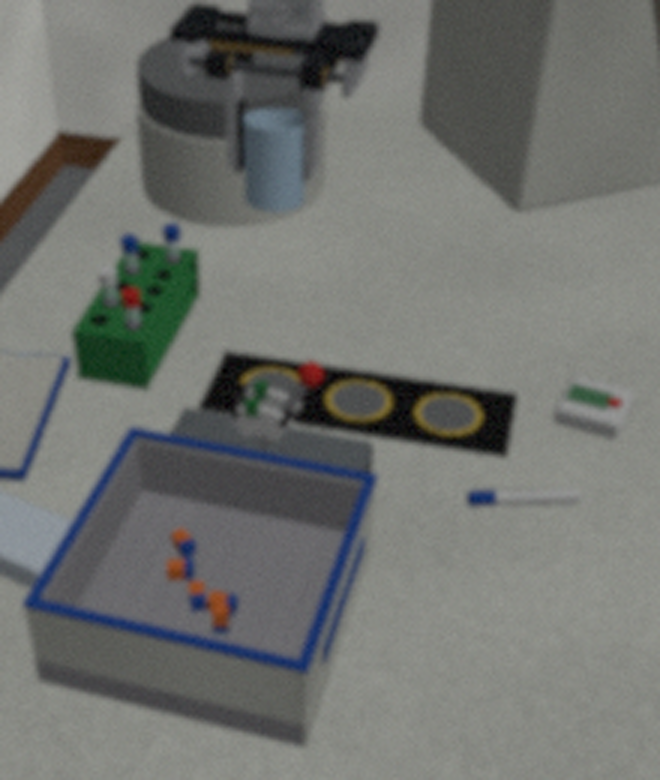

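View pics/t23.png

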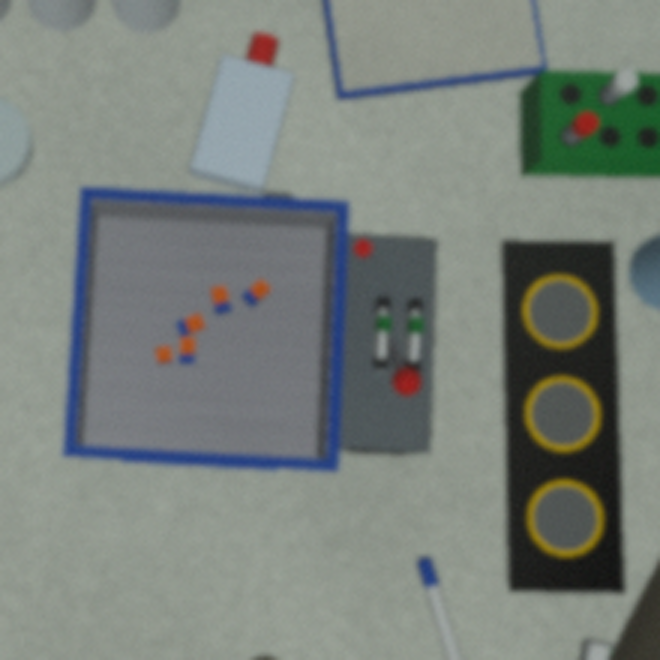

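Request:
servo_tool([
  [[0,0.001,0.04,0],[0,0.001,0.08,0],[0,0.001,0.12,0],[0,0.001,0.155,0],[0,0.001,0.18,0],[0,0.001,0.195,0],[0,0.001,0.203,0],[0,0.001,0.208,0],[0,0.001,0.212,0],[0,0.001,0.215,0],[0,0.001,0.217,0],[0,0.001,0.217,0]],
])

```text
t: 42.6
position: [0.6232, -0.3361, 0.0237]
tcp_rot: [0.719, 0.695, 0.0, 0.0]
wrist_force: [-0.3, -0.0, -1.0]
finger_gap: 0.0633
```

Run:
```python
from h import *
s=st()
f=crop("side",80,200,200,370,4.5,"s24")
```

```text
t 42.6 pos [ 0.6232 -0.3361  0.0237] xax [ 0.035  0.999 -0.   ] yax [ 0.999 -0.035  0.   ] F [-0.27 -0.03 -0.98] M [-0.06  0.11 -0.01] gap 0.0633 q [-0.59  0.58  1.41  0.    1.14 -0.56]
```

View pics/s24.png

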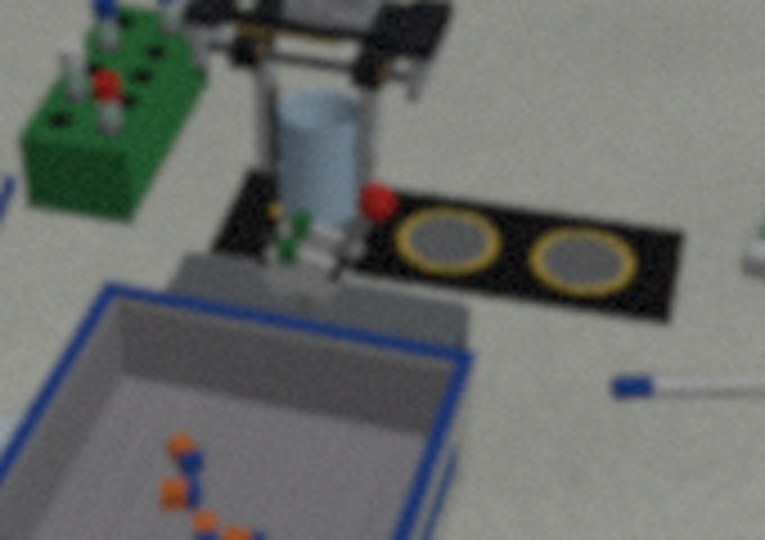

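Request:
servo_tool([
  [[0,0,0.002,0],[0,0,0.004,0],[0,0,0.006,0],[0,0,0.006,0]],
])

```text
t: 43.05
position: [0.6231, -0.3358, 0.0174]
tcp_rot: [0.719, 0.695, 0.0, -0.0]
wrist_force: [-0.7, 0.7, 0.3]
finger_gap: 0.0635
```

Request:
servo_tool([
  [[0,0,0.001,0],[0,0,0.002,0],[0,0,0.003,0],[0,0,0.003,0]],
], newtons=5)

```text
t: 43.45
position: [0.6243, -0.3358, 0.0162]
tcp_rot: [0.719, 0.695, 0.001, 0.001]
wrist_force: [0.7, 1.6, 6.6]
finger_gap: 0.0639
```

Request:
servo_tool([
  [[0,0,-0.001,0],[0,0,-0.001,0],[0,0,-0.001,0],[0,0,-0.001,0],[0,0,-0.001,0],[0,0,-0.001,0],[0,0,-0.02,0],[0,0,-0.05,0],[0,0,-0.1,0],[0,0,-0.15,0],[0,0,-0.19,0],[0.05,0,-0.22,0],[0.1,0,-0.22,0],[0.15,0,-0.22,0],[0.2,0,-0.22,0]],
], gripper=0.87)

```text
t: 44.95
position: [0.6298, -0.1419, 0.235]
tcp_rot: [0.72, 0.694, 0.0, 0.0]
wrist_force: [0.8, -0.8, -1.2]
finger_gap: 0.0817
```

```bash
cat >> h.py <<'E'
def beakers(c,z0=None):
    f=env.grab_frame(c)
    for d in env.masks_of(c,"beaker_a"):
        if d["score"]<.35: continue
        p=at(c,d["at"],.04);z=.003 if p[1]<-.2 else 0
        x,v=fitbeaker(c,d["pixels"],at(c,d["at"],.04),z);print(c,np.round(d["at"]),round(d["score"],2),x.round(4),round(v,3))
    return f
E
python3 - <<'E'
from h import *
s=st()
f=beakers("side");crop("side",80,200,200,370,4.5,"s25",f)
f=beakers("top");crop("top",130,310,80,410,2.3,"t25",f)
E
```

```text
t 44.95 pos [ 0.6298 -0.1419  0.235 ] xax [ 0.036  0.999 -0.   ] yax [ 0.999 -0.036  0.001] F [ 0.77 -0.85 -1.23] M [-0.01 -0.    0.04] gap 0.0817 q [-0.33  0.36  1.25  0.    1.52 -0.29]
side [347. 220.] 0.93 [0.526  0.4271] 0.929
side [118. 272.] 0.79 [ 0.6244 -0.3385] 0.873
side [297. 286.] 0.64 [0.4202 0.291 ] 0.9
top [209. 106.] 0.93 [0.5266 0.4259] 0.876
top [182. 382.] 0.79 [ 0.6242 -0.3398] 0.957
top [249. 157.] 0.69 [0.4207 0.2915] 0.894
```

View pics/s25.png

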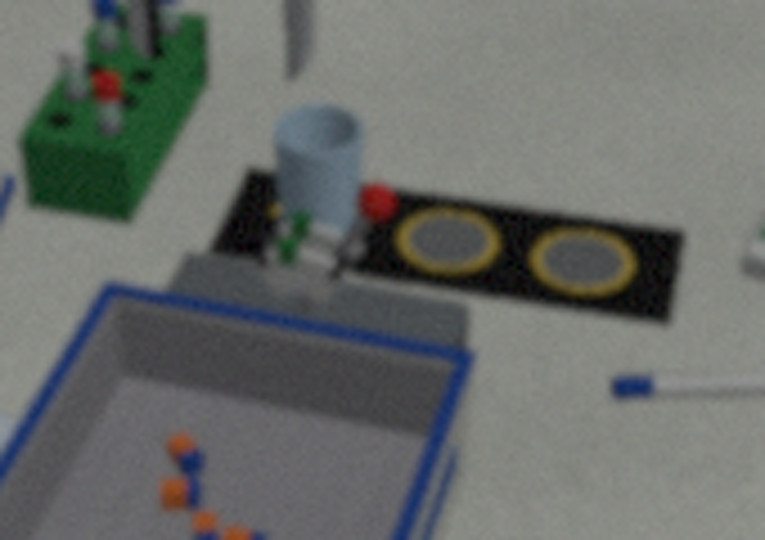

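View pics/t25.png

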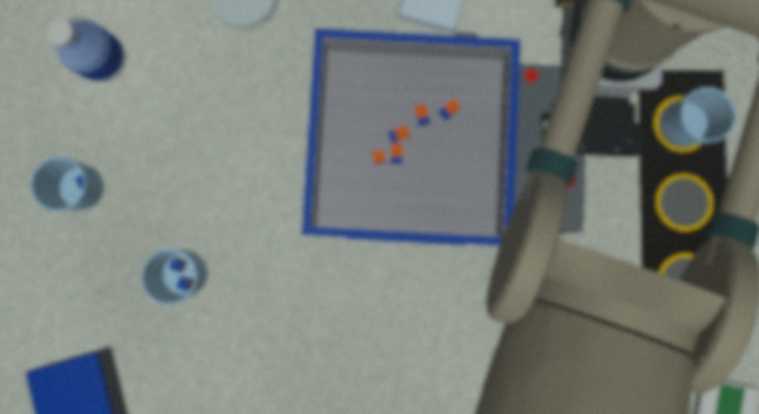

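Request:
servo_tool([
  [[0.424,-0.224,0.02,0],[0.424,-0.224,0.02,0],[0.424,-0.224,0.02,0],[0.424,-0.224,0.02,0],[0.424,-0.224,0.02,0],[0.424,-0.224,0.02,0],[0.424,-0.224,0.02,0],[0.424,-0.224,0.02,0],[0.424,-0.224,0.02,0],[0.424,-0.224,0.02,0],[0.424,-0.224,0.02,0],[0.424,-0.224,0.02,0],[0.424,-0.224,0.02,0],[0.424,-0.224,0.02,0]],
], gripper=1)

```text
t: 46.55
position: [0.422, 0.2867, 0.2144]
tcp_rot: [0.72, 0.694, -0.0, 0.0]
wrist_force: [0.0, 0.6, 0.0]
finger_gap: 0.0939
```

Run:
```python
from h import *
s=st()
f=beakers("side");crop("side",150,384,130,330,3.3,"s26",f)
delta([.4207,.2915,.016])
```

```text
t 46.55 pos [0.422  0.2867 0.2144] xax [ 0.038  0.999 -0.   ] yax [ 0.999 -0.038  0.   ] F [0.01 0.57 0.02] M [-0.04  0.06 -0.02] gap 0.0939 q [ 0.46  0.16  1.59 -0.    1.39  0.5 ]
side [346. 215.] 0.96 [0.5265 0.4266] 0.903
side [299. 289.] 0.55 [0.4199 0.2922] 0.905
side [116. 269.] 0.53 [ 0.6341 -0.3502] 0.613
tool shift [ 0.0044 -0.0012  0.1985]
```

View pics/s26.png

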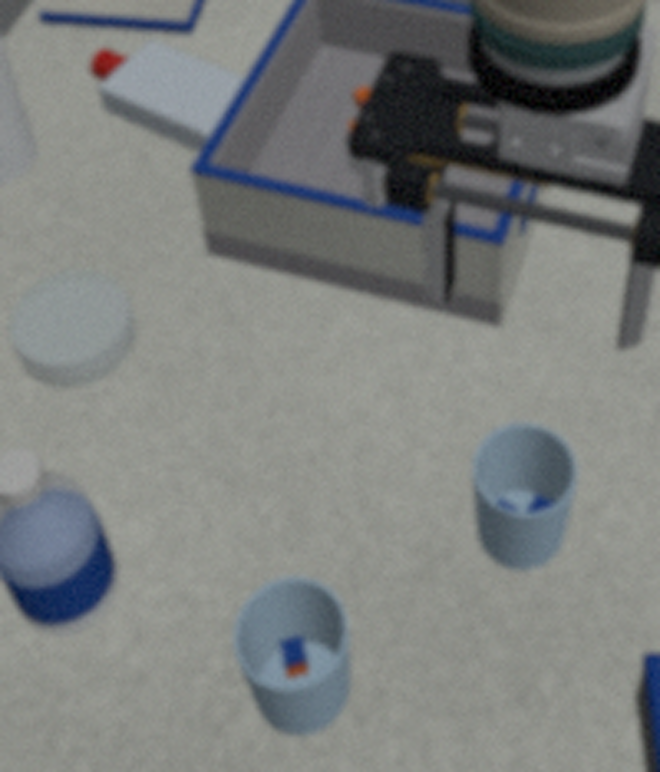

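Request:
servo_tool([
  [[0.004,-0.001,0.05,0],[0.004,-0.001,0.1,0],[0.004,-0.001,0.125,0],[0.004,-0.001,0.15,0],[0.004,-0.001,0.17,0],[0.004,-0.001,0.185,0],[0.004,-0.001,0.198,0],[0.004,-0.001,0.198,0],[0.004,-0.001,0.198,0]],
])

```text
t: 47.55
position: [0.4205, 0.2919, 0.0166]
tcp_rot: [0.72, 0.694, 0.0, 0.0]
wrist_force: [0.3, 0.3, 0.4]
finger_gap: 0.0942
```

Request:
servo_tool([
  [[0,0,0,0],[0,0,0,0],[0,0,0,0],[0,0,0,0],[0,0,0,0],[0,0,0,0],[0,0,0,0],[0,0,0,0],[0,0,0,0],[0,0,0,0],[0,0,0,0],[0,0,0,0]],
], gripper=0, newtons=10)

```text
t: 48.75
position: [0.4203, 0.2924, 0.0169]
tcp_rot: [0.719, 0.695, 0.0, 0.0]
wrist_force: [-0.9, -0.3, 4.8]
finger_gap: 0.0659
```

Request:
servo_tool([
  [[0,0,-0.02,0],[0,0,-0.045,0],[0,0,-0.067,0],[-0.01,0.02,-0.067,0],[-0.03,0.045,-0.067,0],[-0.055,0.07,-0.067,0],[-0.08,0.095,-0.067,0],[-0.1,0.115,-0.067,0],[-0.11,0.128,-0.067,0],[-0.118,0.134,-0.067,0],[-0.118,0.134,-0.067,0],[-0.118,0.134,-0.067,0]],
])

```text
t: 49.95
position: [0.5487, 0.1703, 0.0831]
tcp_rot: [0.719, 0.695, -0.0, -0.001]
wrist_force: [0.0, 0.2, -1.0]
finger_gap: 0.0657
```

Run:
```python
from h import *
s=st()
f=crop("side",120,324,130,330,4,"s27")
```

```text
t 49.95 pos [0.5487 0.1703 0.0831] xax [0.035 0.999 0.   ] yax [ 0.999 -0.035 -0.002] F [ 0.    0.19 -1.02] M [-0.07  0.04 -0.  ] gap 0.0657 q [0.18 0.35 1.66 0.   1.13 0.21]
```

View pics/s27.png

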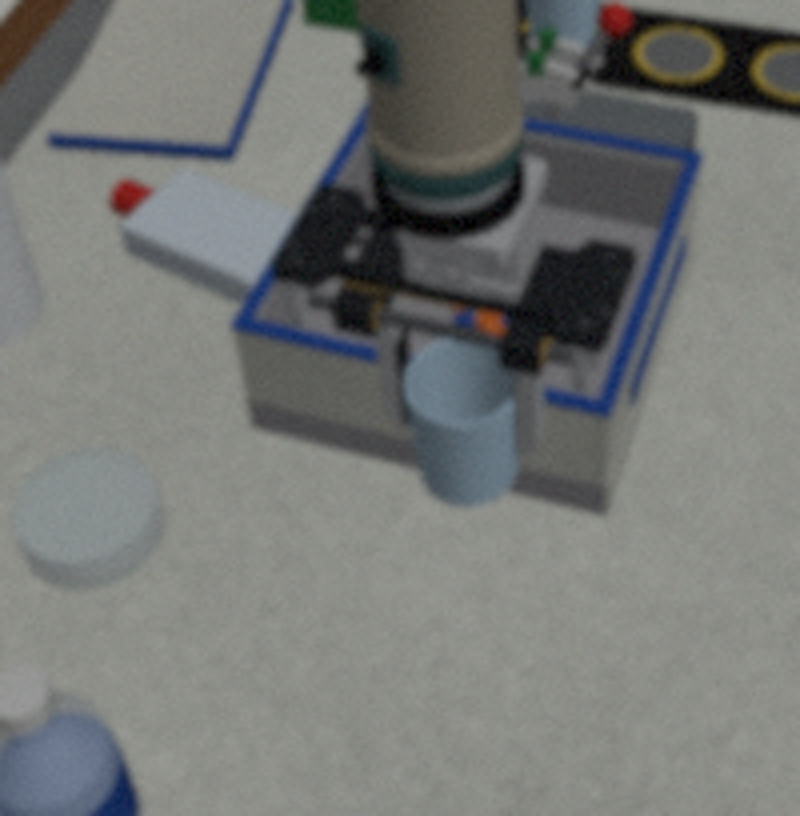

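Request:
servo_tool([
  [[-0.008,0,-0.004,0],[-0.015,0,-0.009,0],[-0.022,0,-0.013,0],[-0.029,0,-0.016,0],[-0.036,0,-0.017,0],[-0.043,0,-0.017,0],[-0.05,0,-0.017,0],[-0.057,0,-0.016,0],[-0.064,0,-0.015,0],[-0.07,0,-0.013,0],[-0.075,0,-0.009,0],[-0.08,0,-0.003,0],[-0.083,0,0.003,0],[-0.085,0,0.008,0],[-0.086,0,0.013,0],[-0.086,0,0.018,0],[-0.086,0,0.023,0],[-0.086,0,0.028,0],[-0.086,0,0.033,0],[-0.086,0,0.033,0]],
])

```text
t: 52.0
position: [0.5463, 0.0841, 0.0493]
tcp_rot: [0.719, 0.695, -0.0, -0.001]
wrist_force: [0.7, -2.9, 0.2]
finger_gap: 0.0632
```

Request:
servo_tool([
  [[0,0,0.005,0],[0.001,0,0.009,0],[0.002,0,0.012,0],[0.002,0,0.012,0],[0.002,0,0.012,0]],
])

```text
t: 52.5
position: [0.5466, 0.0859, 0.0383]
tcp_rot: [0.719, 0.695, -0.0, -0.0]
wrist_force: [-1.1, -2.7, -0.3]
finger_gap: 0.0631
```

Run:
```python
from h import *
s=st()
f=crop("side",120,324,130,330,4,"s28")
```

```text
t 52.5 pos [0.5466 0.0859 0.0383] xax [0.035 0.999 0.   ] yax [ 0.999 -0.035 -0.001] F [-1.07 -2.68 -0.32] M [-0.33  0.17  0.06] gap 0.0631 q [0.03 0.37 1.77 0.   1.01 0.06]
```

View pics/s28.png

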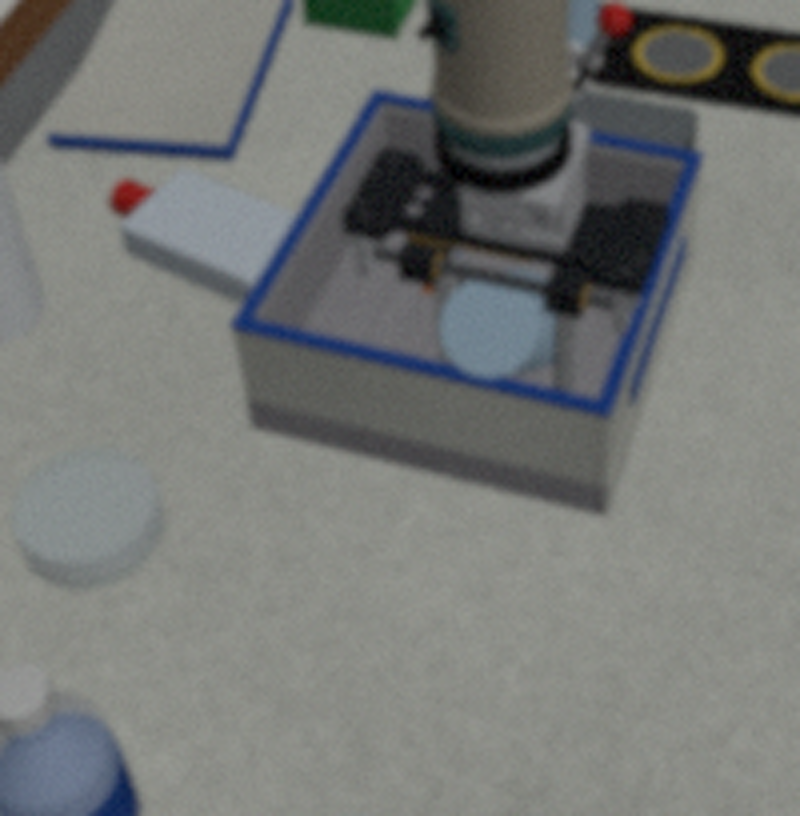

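Request:
servo_tool([
  [[-0.002,0,-0.02,0],[-0.004,0,-0.05,0],[-0.01,0,-0.09,0],[-0.01,0,-0.14,0],[-0.01,0,-0.16,0],[-0.01,0,-0.16,0],[-0.01,0,-0.16,0]],
])

```text
t: 53.25
position: [0.546, 0.0761, 0.1978]
tcp_rot: [0.719, 0.695, 0.0, -0.0]
wrist_force: [0.2, 0.3, -2.6]
finger_gap: 0.0636
```

Request:
servo_tool([
  [[0,0,0.02,0],[0,0,0.05,0],[0,0,0.05,0],[0,0,0.05,0],[0,0,0.05,0],[0,0,0.05,0],[0,0,0.05,0],[0,0,0.05,0]],
], newtons=3)

```text
t: 54.05
position: [0.547, 0.0758, 0.1492]
tcp_rot: [0.719, 0.695, 0.001, 0.0]
wrist_force: [0.1, 0.2, -1.7]
finger_gap: 0.0633
```

Run:
```python
from h import *
s=st()
f=crop("side",80,284,130,330,4,"s29")
```

```text
t 54.05 pos [0.547  0.0758 0.1492] xax [0.035 0.999 0.   ] yax [ 0.999 -0.035  0.001] F [ 0.06  0.15 -1.71] M [-0.06  0.03  0.04] gap 0.0633 q [0.01 0.26 1.61 0.   1.26 0.05]
```

View pics/s29.png

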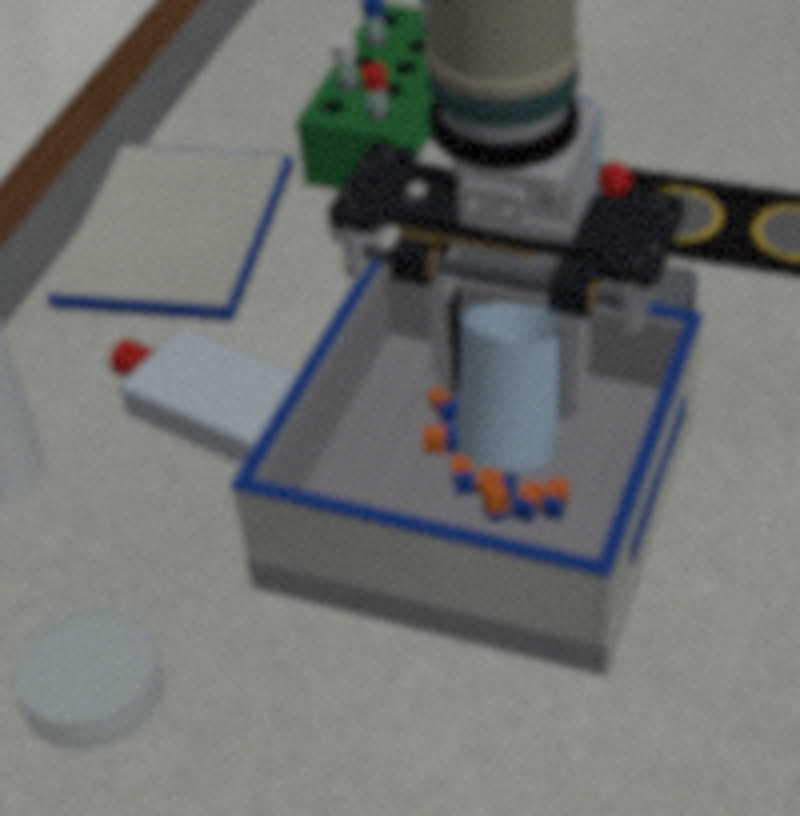

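Request:
servo_tool([
  [[-0.02,0,0,0],[-0.03,0,0,0],[-0.03,0,0.02,0],[-0.03,0,0.04,0],[-0.03,0,0.055,0],[-0.03,0,0.055,0],[-0.023,0,0.055,0],[-0.015,0,0.055,0],[-0.007,0,0.055,0],[0,0,0.055,0],[0.006,0,0.055,0],[0.011,0,0.055,0],[0.015,0,0.055,0],[0.015,0,0.055,0]],
], newtons=5)

```text
t: 55.5
position: [0.547, 0.0912, 0.0935]
tcp_rot: [0.719, 0.695, 0.0, -0.0]
wrist_force: [0.1, -0.1, -0.9]
finger_gap: 0.0634
```

Run:
```python
from h import *
s=st()
f=crop("side",80,284,130,330,4,"s30")
```

```text
t 55.5 pos [0.547  0.0912 0.0935] xax [0.034 0.999 0.   ] yax [ 0.999 -0.034  0.   ] F [ 0.12 -0.1  -0.94] M [-0.07  0.06 -0.02] gap 0.0634 q [0.04 0.31 1.69 0.   1.14 0.07]
```

View pics/s30.png

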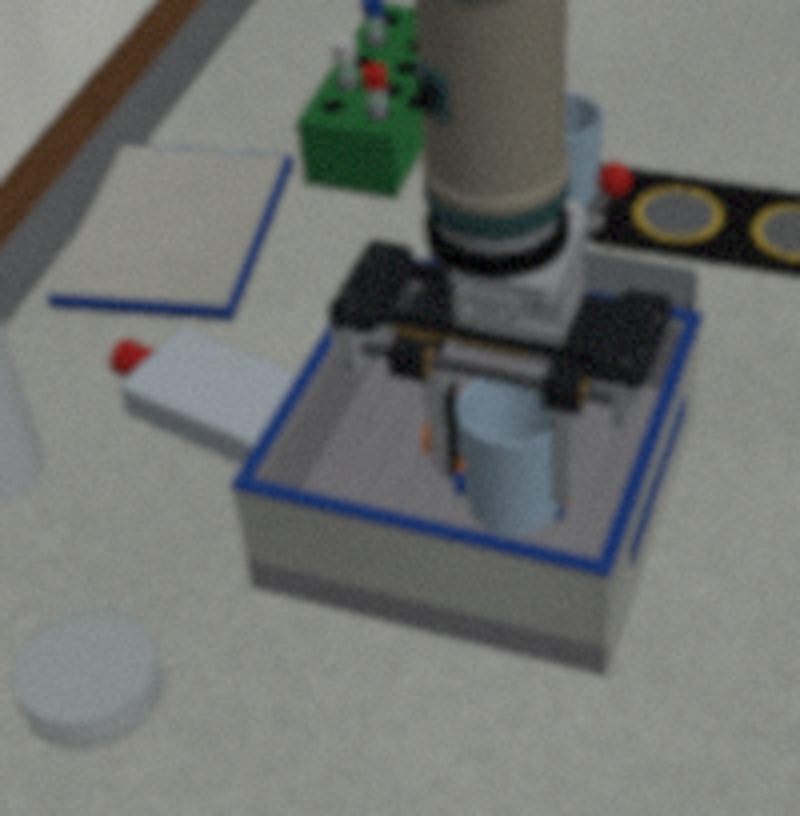

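Request:
servo_tool([
  [[-0.005,0,-0.03,0],[-0.005,0,-0.07,0],[-0.005,0,-0.11,0],[-0.005,0,-0.15,0],[-0.04,0,-0.15,0],[-0.08,0,-0.15,0],[-0.12,0,-0.15,0],[-0.16,0,-0.15,0],[-0.2,-0.002,-0.15,0],[-0.24,-0.004,-0.15,0],[-0.28,-0.006,-0.15,0],[-0.32,-0.008,-0.15,0],[-0.36,-0.01,-0.15,0],[-0.395,-0.01,-0.15,0],[-0.415,-0.01,-0.15,0],[-0.425,-0.01,-0.15,0],[-0.425,-0.01,-0.15,0],[-0.425,-0.01,-0.15,0]],
], newtons=10)

```text
t: 57.35
position: [0.5222, -0.3323, 0.2434]
tcp_rot: [0.719, 0.695, 0.0, -0.001]
wrist_force: [-0.6, 0.7, -0.5]
finger_gap: 0.0629
```

Run:
```python
from h import *
s=st();delta([.5226,-.333,.024])
f=crop("side",0,260,180,400,3,"s31")
```

```text
t 57.35 pos [ 0.5222 -0.3323  0.2434] xax [0.034 0.999 0.002] yax [ 0.999 -0.034 -0.   ] F [-0.56  0.71 -0.47] M [-0.03  0.08 -0.01] gap 0.0629 q [-0.68  0.32  1.3   0.    1.52 -0.65]
tool shift [-0.001   0.0005  0.2194]
```

View pics/s31.png

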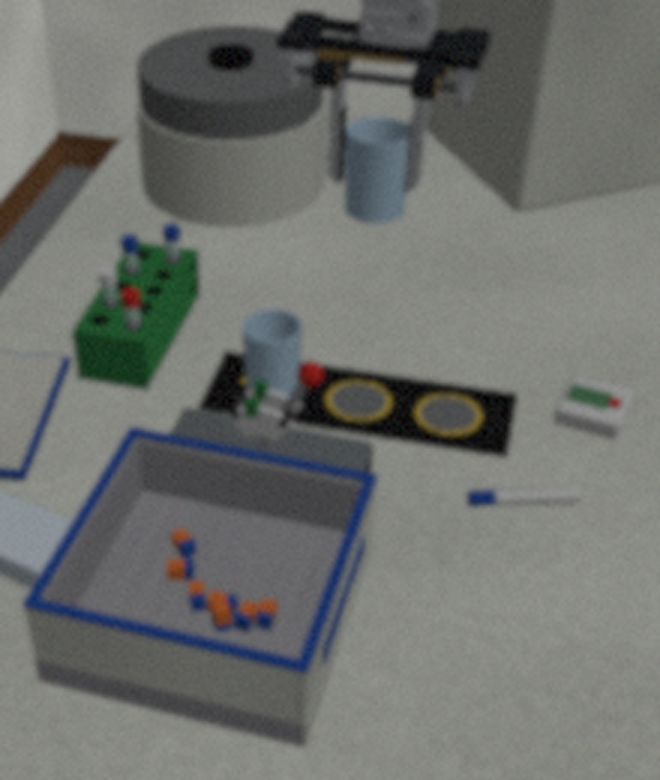

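Request:
servo_tool([
  [[-0.001,0,0.04,0],[-0.001,0,0.08,0],[-0.001,0,0.12,0],[-0.001,0,0.155,0],[-0.001,0,0.18,0],[-0.001,0,0.195,0],[-0.001,0,0.205,0],[-0.001,0,0.21,0],[-0.001,0,0.213,0],[-0.001,0,0.216,0],[-0.001,0,0.219,0],[-0.001,0,0.219,0]],
])

```text
t: 58.6
position: [0.5221, -0.3348, 0.0245]
tcp_rot: [0.719, 0.695, 0.0, 0.0]
wrist_force: [0.4, -0.2, -1.1]
finger_gap: 0.0627
```

Request:
servo_tool([
  [[0,0,0.002,0],[0,0,0.004,0],[0,0,0.006,0],[0,0,0.006,0]],
])

```text
t: 59.0
position: [0.5222, -0.3345, 0.0185]
tcp_rot: [0.719, 0.695, 0.0, -0.0]
wrist_force: [-0.5, 0.7, 1.4]
finger_gap: 0.063
```

Request:
servo_tool([
  [[0,0,0.001,0],[0,0,0.002,0],[0,0,0.003,0],[0,0,0.003,0]],
], newtons=5)

```text
t: 59.4
position: [0.5226, -0.3342, 0.0165]
tcp_rot: [0.719, 0.695, 0.001, 0.0]
wrist_force: [-0.7, 2.9, 7.4]
finger_gap: 0.0638
```

Request:
servo_tool([
  [[0,0,-0.001,0],[0,0,-0.001,0],[0,0,-0.001,0],[0,0,-0.001,0],[0,0,-0.001,0],[0,0,-0.001,0],[0,0,-0.02,0],[0,0,-0.05,0],[0,0,-0.1,0],[0,0,-0.15,0],[0,0,-0.2,0],[0,0,-0.22,0],[0.05,0,-0.22,0],[0.1,0,-0.22,0],[0.15,0,-0.22,0],[0.2,0,-0.22,0]],
], gripper=0.87)

```text
t: 61.0
position: [0.5288, -0.1332, 0.2355]
tcp_rot: [0.72, 0.694, 0.0, 0.0]
wrist_force: [0.7, -0.3, 0.4]
finger_gap: 0.0818
```

Run:
```python
from h import *
s=st()
f=beakers("side");crop("side",80,200,200,370,4.5,"s32",f)
f=beakers("top")
```

```text
t 61.0 pos [ 0.5288 -0.1332  0.2355] xax [0.036 0.999 0.   ] yax [ 0.999 -0.036  0.   ] F [ 0.71 -0.33  0.43] M [-0.09  0.04 -0.03] gap 0.0818 q [-0.37  0.21  1.48  0.    1.46 -0.34]
side [119. 310.] 0.65 [ 0.4988 -0.3557] 0.933
side [117. 272.] 0.6 [ 0.6245 -0.3402] 0.82
side [348. 214.] 0.58 [0.5262 0.4275] 0.911
top [231. 392.] 0.79 [ 0.4934 -0.3577] 0.626
top [210. 106.] 0.58 [0.5265 0.4249] 0.941
```

View pics/s32.png

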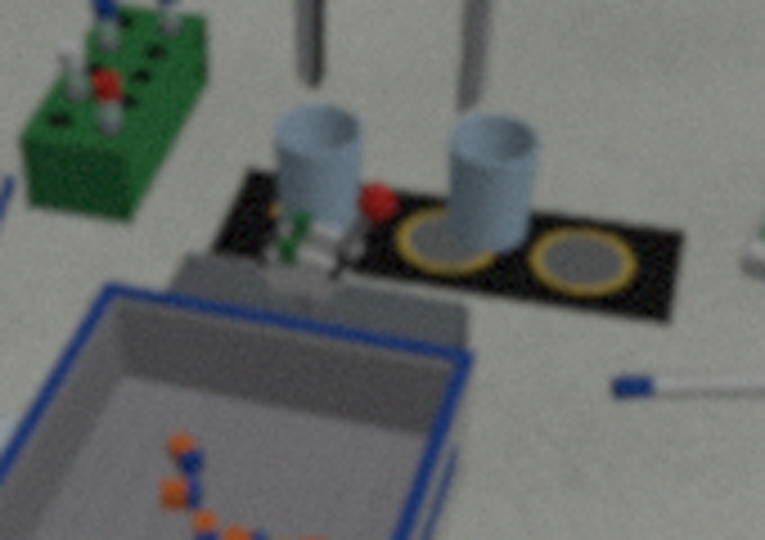

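Request:
servo_tool([
  [[-0.223,-0.022,0,0],[-0.223,-0.022,0,0],[-0.223,-0.022,0,0],[-0.223,-0.022,0,0],[-0.223,-0.022,0,0],[-0.223,-0.022,0,0],[-0.223,-0.022,0,0],[-0.223,-0.022,0,0],[-0.223,-0.022,0.05,0],[-0.223,-0.022,0.1,0],[-0.223,-0.022,0.11,0],[-0.223,-0.022,0.11,0]],
], gripper=1)

```text
t: 62.4
position: [0.4987, -0.3552, 0.1243]
tcp_rot: [0.719, 0.695, -0.0, -0.002]
wrist_force: [-0.5, -0.2, 1.8]
finger_gap: 0.0942
```

Run:
```python
from h import *
s=st()
f=beakers("side");crop("side",60,180,200,370,4.5,"s33",f)
delta([.499,-.356,.02])
```

```text
t 62.4 pos [ 0.4987 -0.3552  0.1243] xax [0.034 0.999 0.003] yax [ 0.999 -0.034 -0.003] F [-0.49 -0.15  1.78] M [-0.09  0.02 -0.01] gap 0.0942 q [-0.73  0.37  1.52  0.    1.26 -0.7 ]
side [117. 309.] 0.84 [ 0.4981 -0.3568] 0.961
side [346. 221.] 0.74 [0.5258 0.4276] 0.914
side [117. 273.] 0.55 [ 0.6237 -0.3375] 0.846
tool shift [ 0.0018 -0.0022  0.1078]
```

View pics/s33.png

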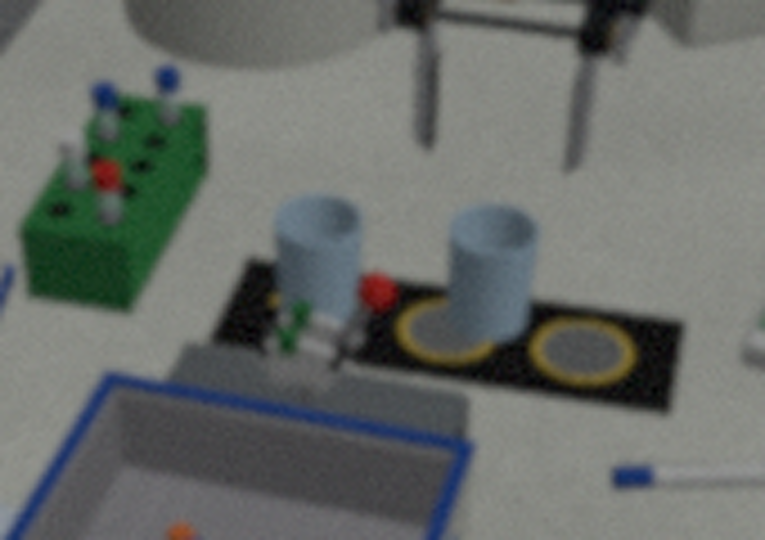

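Request:
servo_tool([
  [[-0.001,-0.001,0.03,0],[-0.001,-0.001,0.055,0],[-0.001,-0.001,0.075,0],[-0.001,-0.001,0.09,0],[-0.001,-0.001,0.103,0],[-0.001,-0.001,0.105,0],[-0.001,-0.001,0.105,0]],
])

```text
t: 63.2
position: [0.4991, -0.3585, 0.0215]
tcp_rot: [0.719, 0.695, 0.0, 0.001]
wrist_force: [0.0, -0.9, -0.3]
finger_gap: 0.0939
```

Request:
servo_tool([
  [[0,0,0,0],[0,0,0,0],[0,0,0,0],[0,0,0,0],[0,0,0,0],[0,0,0,0],[0,0,0,0],[0,0,0,0],[0,0,0,0],[0,0,0,0],[0,0,0,0],[0,0,0,0]],
], gripper=0, newtons=10)

```text
t: 64.4
position: [0.4983, -0.3581, 0.0207]
tcp_rot: [0.719, 0.695, -0.0, 0.0]
wrist_force: [-2.3, 0.1, 5.6]
finger_gap: 0.064
```

Request:
servo_tool([
  [[0,0,-0.005,0],[0,0,-0.01,0],[0.006,0.007,-0.01,0],[0.013,0.014,-0.01,0],[0.019,0.021,-0.01,0],[0.021,0.024,-0.01,0],[0.021,0.024,-0.01,0],[0.021,0.024,-0.006,0],[0.021,0.024,-0.003,0],[0.021,0.024,-0.001,0],[0.021,0.024,0,0],[0.021,0.024,0.001,0],[0.021,0.024,0.001,0]],
])

```text
t: 65.7
position: [0.5224, -0.338, 0.0207]
tcp_rot: [0.719, 0.694, -0.0, -0.0]
wrist_force: [-2.3, 1.6, 6.7]
finger_gap: 0.064
```

Request:
servo_tool([
  [[0,0,-0.001,0],[0,0,-0.001,0],[0,0,-0.001,0],[0,0,-0.001,0],[0,0,-0.001,0],[0,0,-0.001,0],[0,0,-0.02,0],[0,0,-0.05,0],[0,0,-0.1,0],[0,0,-0.15,0],[0,0,-0.2,0],[0,0,-0.21,0],[0.05,0,-0.21,0],[0.1,0,-0.21,0],[0.15,0,-0.21,0],[0.2,0,-0.21,0]],
], gripper=0.87)

```text
t: 67.3
position: [0.5294, -0.136, 0.2286]
tcp_rot: [0.72, 0.694, -0.0, -0.001]
wrist_force: [1.3, 0.4, -0.6]
finger_gap: 0.0818
```

Run:
```python
from h import *
s=st()
f=beakers("side");crop("side",80,200,200,370,4.5,"s34",f)
f=beakers("top")
delta([.5262,.4268,.21])
```

```text
t 67.3 pos [ 0.5294 -0.136   0.2286] xax [0.036 0.999 0.001] yax [ 0.999 -0.036 -0.001] F [ 1.31  0.44 -0.63] M [-0.02  0.07 -0.08] gap 0.0818 q [-0.38  0.21  1.49  0.    1.44 -0.34]
side [343. 220.] 0.97 [0.5264 0.4274] 0.886
side [122. 301.] 0.84 [ 0.5214 -0.334 ] 0.917
side [116. 270.] 0.83 [ 0.6263 -0.3491] 0.814
top [209. 110.] 0.85 [0.5271 0.4248] 0.958
top [224. 383.] 0.43 [ 0.5008 -0.3228] 0.264
tool shift [ 0.5634 -0.0219  0.0188]
```

View pics/s34.png

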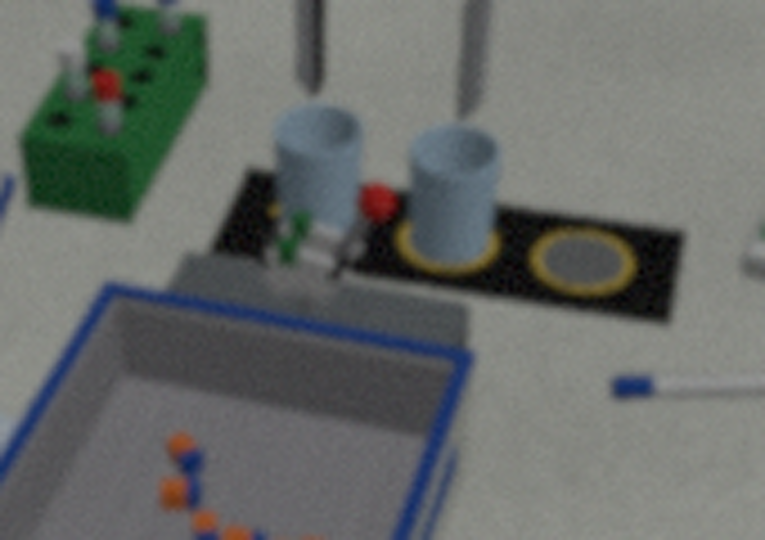

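Request:
servo_tool([
  [[0.56,-0.022,0.01,0],[0.56,-0.022,0.01,0],[0.56,-0.022,0.01,0],[0.56,-0.022,0.01,0],[0.56,-0.022,0.01,0],[0.56,-0.022,0.01,0],[0.56,-0.022,0.01,0],[0.56,-0.022,0.01,0],[0.56,-0.022,0.01,0],[0.56,-0.022,0.01,0],[0.56,-0.022,0.01,0],[0.56,-0.022,0.01,0],[0.56,-0.022,0.01,0],[0.56,-0.022,0.01,0],[0.56,-0.022,0.01,0],[0.56,-0.022,0.01,0]],
], gripper=1)

```text
t: 69.1
position: [0.5284, 0.4206, 0.22]
tcp_rot: [0.72, 0.694, 0.0, 0.0]
wrist_force: [0.2, 0.3, -0.1]
finger_gap: 0.0942
```

Run:
```python
from h import *
s=st()
f=beakers("side");crop("side",150,384,110,330,3.3,"s35",f)
delta([.5265,.4268,.016])
```

```text
t 69.1 pos [0.5284 0.4206 0.22  ] xax [ 0.037  0.999 -0.   ] yax [ 0.999 -0.037  0.001] F [ 0.19  0.33 -0.1 ] M [-0.1   0.08 -0.01] gap 0.0942 q [ 0.57  0.42  1.21 -0.    1.52  0.61]
side [349. 222.] 0.96 [0.5252 0.4279] 0.916
side [121. 301.] 0.96 [ 0.5205 -0.3343] 0.919
side [119. 273.] 0.88 [ 0.6262 -0.3493] 0.777
tool shift [ 0.0055 -0.0019  0.204 ]
```

View pics/s35.png

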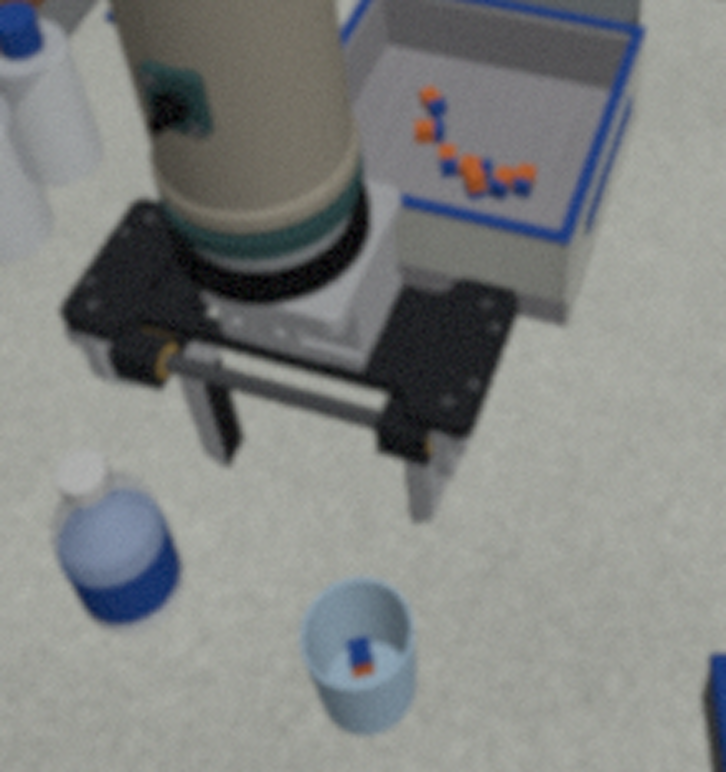

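Request:
servo_tool([
  [[0.004,-0.002,0.05,0],[0.004,-0.002,0.1,0],[0.004,-0.002,0.13,0],[0.004,-0.002,0.155,0],[0.004,-0.002,0.175,0],[0.004,-0.002,0.19,0],[0.004,-0.002,0.203,0],[0.004,-0.002,0.203,0],[0.004,-0.002,0.203,0]],
])

```text
t: 70.1
position: [0.5262, 0.4266, 0.0169]
tcp_rot: [0.72, 0.694, 0.0, 0.0]
wrist_force: [0.5, -0.2, 0.2]
finger_gap: 0.0938
```

Request:
servo_tool([
  [[0,0,0,0],[0,0,0,0],[0,0,0,0],[0,0,0,0],[0,0,0,0],[0,0,0,0],[0,0,0,0],[0,0,0,0],[0,0,0,0],[0,0,0,0],[0,0,0,0],[0,0,0,0]],
], gripper=0, newtons=10)

```text
t: 71.3
position: [0.5259, 0.4268, 0.017]
tcp_rot: [0.719, 0.695, 0.0, -0.0]
wrist_force: [-2.4, 0.5, 4.9]
finger_gap: 0.0664
```

Request:
servo_tool([
  [[0,0,-0.02,0],[0,0,-0.045,0],[0,0,-0.067,0],[-0.02,0.01,-0.067,0],[-0.05,0.02,-0.067,0],[-0.085,0.03,-0.067,0],[-0.12,0.04,-0.067,0],[-0.155,0.05,-0.067,0],[-0.19,0.06,-0.067,0],[-0.22,0.07,-0.067,0],[-0.24,0.08,-0.067,0],[-0.252,0.083,-0.067,0],[-0.256,0.083,-0.067,0],[-0.256,0.083,-0.067,0]],
])

```text
t: 72.7
position: [0.5991, 0.1679, 0.083]
tcp_rot: [0.72, 0.694, -0.0, -0.001]
wrist_force: [-0.5, 0.2, -1.2]
finger_gap: 0.0662
```

Run:
```python
from h import *
s=st()
f=crop("side",120,324,130,330,4,"s36")
```

```text
t 72.7 pos [0.5991 0.1679 0.083 ] xax [0.036 0.999 0.   ] yax [ 0.999 -0.036 -0.001] F [-0.49  0.17 -1.19] M [-0.09  0.01 -0.01] gap 0.0662 q [0.16 0.42 1.55 0.   1.17 0.2 ]
```

View pics/s36.png

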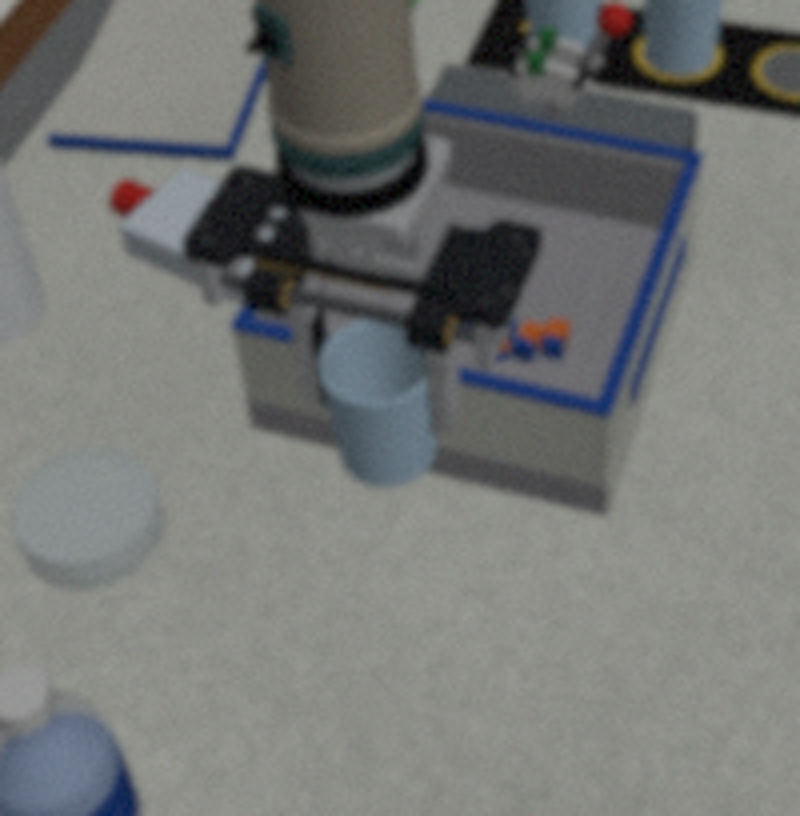

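Request:
servo_tool([
  [[-0.008,0,-0.004,0],[-0.015,0,-0.009,0],[-0.022,0,-0.013,0],[-0.029,0,-0.016,0],[-0.036,0,-0.017,0],[-0.043,0,-0.017,0],[-0.05,0,-0.017,0],[-0.057,0,-0.016,0],[-0.064,0,-0.015,0],[-0.07,0,-0.013,0],[-0.075,0,-0.009,0],[-0.08,0,-0.003,0],[-0.083,0,0.003,0],[-0.085,0,0.008,0],[-0.086,0,0.013,0],[-0.086,0,0.018,0],[-0.086,0,0.023,0],[-0.086,0,0.028,0],[-0.086,0,0.033,0],[-0.086,0,0.033,0]],
])

```text
t: 74.75
position: [0.5962, 0.0802, 0.0493]
tcp_rot: [0.719, 0.695, -0.002, 0.001]
wrist_force: [-0.4, -6.5, 1.9]
finger_gap: 0.0663
```

Request:
servo_tool([
  [[0,0,0.005,0],[0.001,0,0.009,0],[0.002,0,0.012,0],[0.002,0,0.012,0],[0.002,0,0.012,0]],
])

```text
t: 75.25
position: [0.5966, 0.0801, 0.041]
tcp_rot: [0.719, 0.695, -0.002, 0.002]
wrist_force: [-4.6, -14.2, 18.3]
finger_gap: 0.0664
```

Request:
servo_tool([
  [[-0.002,0,-0.02,0],[-0.004,0,-0.05,0],[-0.01,0,-0.09,0],[-0.01,0,-0.14,0],[-0.01,0,-0.16,0],[-0.01,0,-0.16,0],[-0.01,0,-0.16,0]],
])

```text
t: 75.95
position: [0.5954, 0.0747, 0.1968]
tcp_rot: [0.719, 0.695, -0.001, -0.001]
wrist_force: [0.3, -0.3, -1.0]
finger_gap: 0.0641
```

Run:
```python
from h import *
s=st()
f=crop("side",80,284,130,330,4,"s37")
```

```text
t 75.95 pos [0.5954 0.0747 0.1968] xax [0.035 0.999 0.001] yax [ 0.999 -0.035 -0.003] F [ 0.29 -0.33 -1.04] M [-0.15  0.09  0.01] gap 0.0641 q [0.01 0.31 1.43 0.   1.41 0.04]
```

View pics/s37.png

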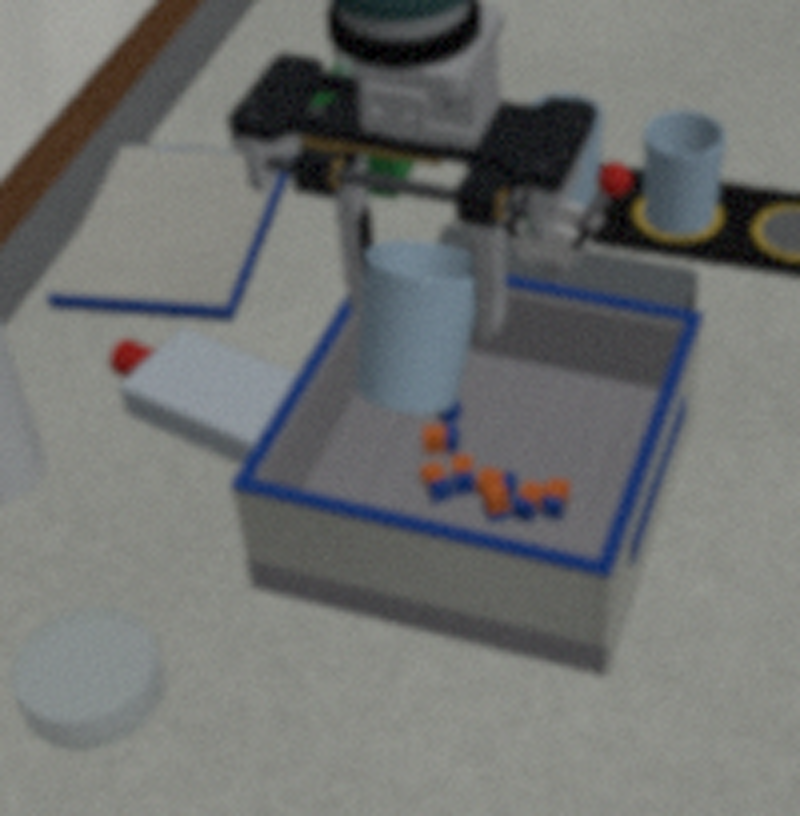

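Request:
servo_tool([
  [[-0.02,0,0.02,0],[-0.03,0,0.05,0],[-0.03,0,0.07,0],[-0.03,0,0.09,0],[-0.03,0,0.1,0],[-0.03,0,0.1,0],[-0.023,0,0.1,0],[-0.015,0,0.1,0],[-0.007,0,0.1,0],[0,0,0.1,0],[0.006,0,0.1,0],[0.011,0,0.1,0],[0.015,0,0.1,0],[0.015,0,0.1,0]],
], newtons=5)

```text
t: 77.4
position: [0.5968, 0.0897, 0.0984]
tcp_rot: [0.719, 0.695, 0.0, -0.0]
wrist_force: [0.4, -0.6, -1.5]
finger_gap: 0.0639
```

Run:
```python
from h import *
s=st()
f=crop("side",80,284,130,330,4,"s38")
```

```text
t 77.4 pos [0.5968 0.0897 0.0984] xax [0.035 0.999 0.001] yax [ 0.999 -0.035 -0.   ] F [ 0.4  -0.59 -1.5 ] M [-0.11  0.03 -0.02] gap 0.0639 q [0.03 0.38 1.58 0.   1.19 0.07]
```

View pics/s38.png

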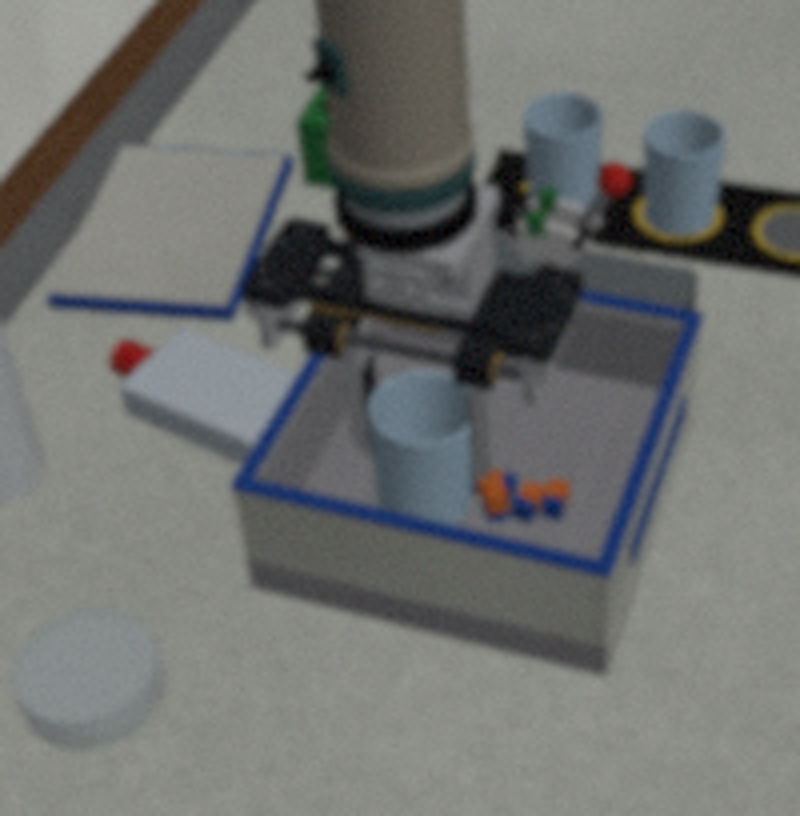

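Request:
servo_tool([
  [[-0.005,0,-0.03,0],[-0.005,0,-0.07,0],[-0.005,0,-0.11,0],[-0.005,0,-0.15,0],[-0.04,-0.015,-0.15,0],[-0.08,-0.03,-0.15,0],[-0.12,-0.045,-0.15,0],[-0.16,-0.06,-0.15,0],[-0.2,-0.075,-0.15,0],[-0.24,-0.09,-0.15,0],[-0.28,-0.105,-0.15,0],[-0.32,-0.12,-0.15,0],[-0.36,-0.135,-0.15,0],[-0.395,-0.145,-0.15,0],[-0.42,-0.155,-0.15,0],[-0.43,-0.159,-0.15,0],[-0.43,-0.159,-0.15,0],[-0.43,-0.159,-0.15,0]],
], newtons=10)

```text
t: 79.25
position: [0.4233, -0.3341, 0.2483]
tcp_rot: [0.719, 0.695, 0.001, -0.0]
wrist_force: [0.3, -0.0, -1.1]
finger_gap: 0.064
```

Run:
```python
from h import *
s=st();delta([.4225,-.3345,.024])
f=crop("side",0,260,180,400,3,"s39")
```

```text
t 79.25 pos [ 0.4233 -0.3341  0.2483] xax [0.035 0.999 0.002] yax [ 0.999 -0.035  0.   ] F [ 0.27 -0.02 -1.08] M [-0.04  0.13  0.06] gap 0.064 q [-0.8   0.19  1.46  0.    1.49 -0.76]
tool shift [-0.0008 -0.0009  0.2243]
```

View pics/s39.png

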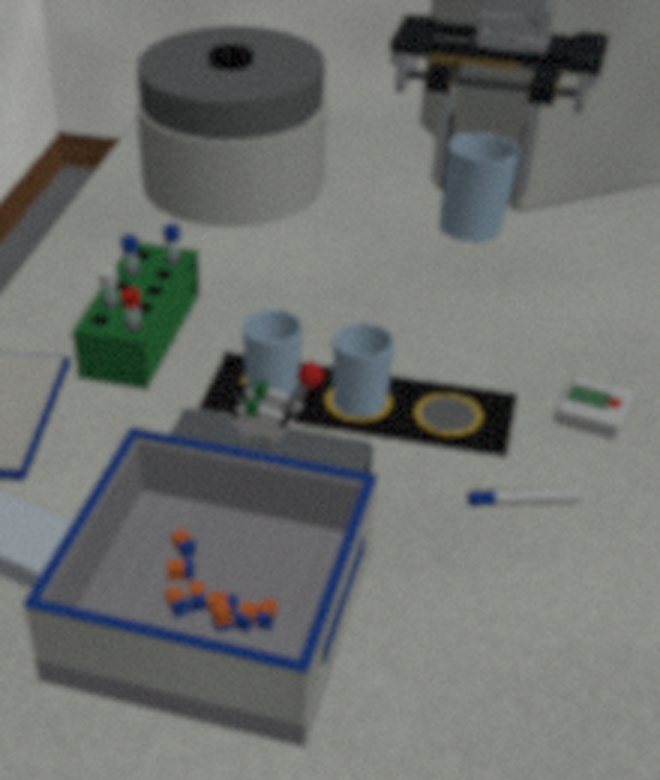

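Request:
servo_tool([
  [[-0.001,-0.001,0.04,0],[-0.001,-0.001,0.08,0],[-0.001,-0.001,0.12,0],[-0.001,-0.001,0.155,0],[-0.001,-0.001,0.18,0],[-0.001,-0.001,0.195,0],[-0.001,-0.001,0.203,0],[-0.001,-0.001,0.208,0],[-0.001,-0.001,0.21,0],[-0.001,-0.001,0.21,0]],
])

```text
t: 80.3
position: [0.4225, -0.3363, 0.039]
tcp_rot: [0.719, 0.695, 0.0, 0.001]
wrist_force: [-0.6, -0.5, -2.0]
finger_gap: 0.0642
```

Request:
servo_tool([
  [[0,0,0.002,0],[0,0,0.004,0],[0,0,0.006,0],[0,0,0.007,0],[0,0,0.007,0]],
])

```text
t: 80.8
position: [0.4218, -0.3362, 0.0313]
tcp_rot: [0.719, 0.695, 0.0, -0.0]
wrist_force: [0.2, 0.5, -1.5]
finger_gap: 0.0642
```

Request:
servo_tool([
  [[0,0,0.002,0],[0,0,0.004,0],[0,0,0.006,0],[0,0,0.008,0],[0,0,0.008,0]],
])

```text
t: 81.3
position: [0.4218, -0.336, 0.023]
tcp_rot: [0.719, 0.695, 0.0, -0.0]
wrist_force: [0.2, 0.1, -1.3]
finger_gap: 0.0635
```

Request:
servo_tool([
  [[0,0,0.002,0],[0,0,0.004,0],[0,0,0.006,0],[0,0,0.006,0]],
])

```text
t: 81.7
position: [0.4244, -0.3368, 0.0199]
tcp_rot: [0.72, 0.694, 0.001, 0.002]
wrist_force: [2.3, 3.8, 11.4]
finger_gap: 0.0639
```

Request:
servo_tool([
  [[0,0,-0.002,0],[0,0,-0.002,0],[0,0,-0.002,0],[0,0,-0.002,0]],
], newtons=3)

```text
t: 82.1
position: [0.4222, -0.3362, 0.0196]
tcp_rot: [0.719, 0.695, 0.0, 0.0]
wrist_force: [0.1, 1.3, 4.6]
finger_gap: 0.0641
```

Request:
servo_tool([
  [[0,0,-0.001,0],[0,0,-0.001,0],[0,0,-0.001,0],[0,0,-0.001,0],[0,0,-0.001,0],[0,0,-0.001,0],[0,0,-0.02,0],[0,0,-0.05,0],[0,0,-0.1,0],[0,0,-0.15,0],[0,0,-0.2,0],[0,0,-0.22,0],[0.05,0,-0.22,0],[0.1,0,-0.22,0],[0.15,0,-0.22,0],[0.15,0,-0.22,0]],
], gripper=0.87)

```text
t: 83.7
position: [0.4264, -0.1807, 0.2399]
tcp_rot: [0.717, 0.697, 0.001, -0.001]
wrist_force: [-0.1, -0.5, 0.4]
finger_gap: 0.082
```

Run:
```python
from h import *
s=st()
f=beakers("side");crop("side",80,240,200,370,4.5,"s40",f)
f=beakers("top");crop("top",130,310,190,410,3,"t40",f)
```

```text
t 83.7 pos [ 0.4264 -0.1807  0.2399] xax [0.03  1.    0.003] yax [ 1.   -0.03  0.  ] F [-0.08 -0.51  0.41] M [-0.1   0.05  0.  ] gap 0.082 q [-0.55  0.08  1.62  0.    1.44 -0.52]
side [128. 328.] 0.83 [ 0.425  -0.3305] 0.913
side [123. 301.] 0.63 [ 0.5231 -0.3371] 0.868
top [212. 391.] 0.72 [ 0.5235 -0.34  ] 0.539
top [180. 384.] 0.68 [ 0.6234 -0.3402] 0.96
```

View pics/s40.png

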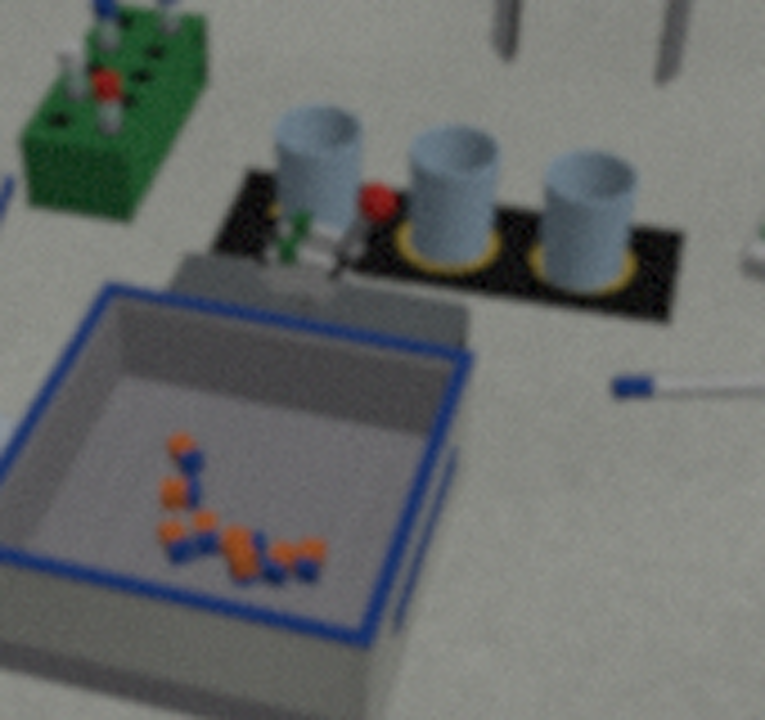

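View pics/t40.png

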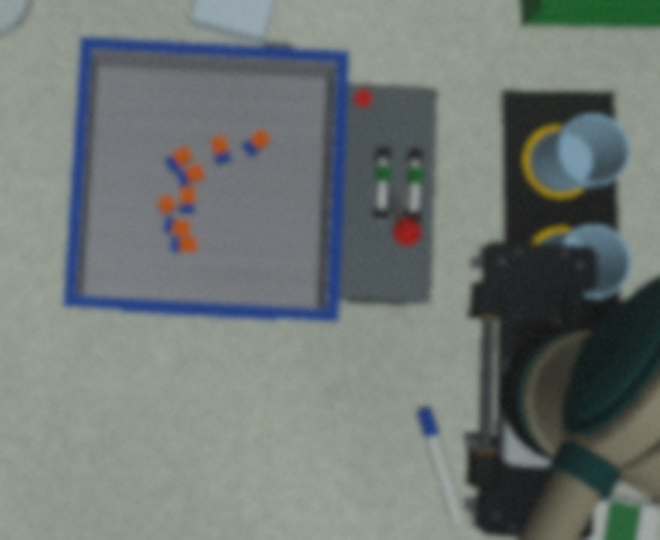

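Run:
```python
from h import *
o={}
for c,(r0,r1,c0,c1) in dict(top=(190,220,310,340),side=(110,140,270,300)).items():
    f=env.grab_frame(c);m=color(f,(0,140,80),(8,255,255))|color(f,(172,140,80),(180,255,255))
    M=np.zeros_like(m);M[r0:r1,c0:c1]=m[r0:r1,c0:c1];p=np.argwhere(M);print(c,len(p),p.mean(0));o[c]=ray(c,p.mean(0))
A=[];b=[]
for (q,d) in o.values():
    d=d/np.linalg.norm(d);P=np.eye(3)-np.outer(d,d);A.append(P);b.append(P@q)
x=np.linalg.lstsq(np.vstack(A),np.hstack(b),rcond=None)[0];print("knob",x.round(4),[np.linalg.norm(a@x-bb).round(4) for a,bb in zip(A,b)])
c,s=np.cos(-.035),np.sin(-.035);Rm=np.array([[c,-s],[s,c]]);print("local",(Rm.T@(x[:2]-[.588,.0106])).round(4),"ang if pivot x=0", np.arctan2((Rm.T@(x[:2]-[.588,.0106]))[0],x[2]-.075)+.6)
st()
```

```text
top 57 [206.75438596 325.35087719]
side 41 [124.34146341 283.80487805]
knob [ 0.5391 -0.153   0.1636] [np.float64(0.0), np.float64(0.0)]
local [-0.0431 -0.1652] ang if pivot x=0 0.14737695497580566
t 84.0 pos [ 0.4273 -0.1877  0.2392] xax [ 0.037  0.999 -0.   ] yax [ 0.999 -0.037 -0.   ] F [-0.78 -0.05  0.34] M [-0.05  0.08  0.01] gap 0.0816 q [-0.56  0.08  1.62 -0.    1.44 -0.53]
```

Request:
servo_tool([
  [[0.02,0.05,0,0],[0.039,0.11,0,0],[0.039,0.11,0,0],[0.039,0.11,0,0],[0.039,0.11,0,0],[0.039,0.11,0,0],[0.039,0.11,0,0],[0.039,0.11,0,0]],
], gripper=0.55)

```text
t: 84.8
position: [0.5377, -0.1517, 0.2399]
tcp_rot: [0.72, 0.694, 0.0, 0.0]
wrist_force: [0.8, -0.2, 0.0]
finger_gap: 0.0516
```

Run:
```python
from h import *
s=st();delta([.5391,-.153,.137])
f=crop("side",40,200,200,360,5,"s41")
```

```text
t 84.8 pos [ 0.5377 -0.1517  0.2399] xax [ 0.036  0.999 -0.   ] yax [ 0.999 -0.036  0.   ] F [ 0.81 -0.16  0.01] M [-0.07  0.01  0.02] gap 0.0516 q [-0.4   0.23  1.44 -0.    1.47 -0.36]
tool shift [-0.0013  0.0014  0.1029]
```

View pics/s41.png

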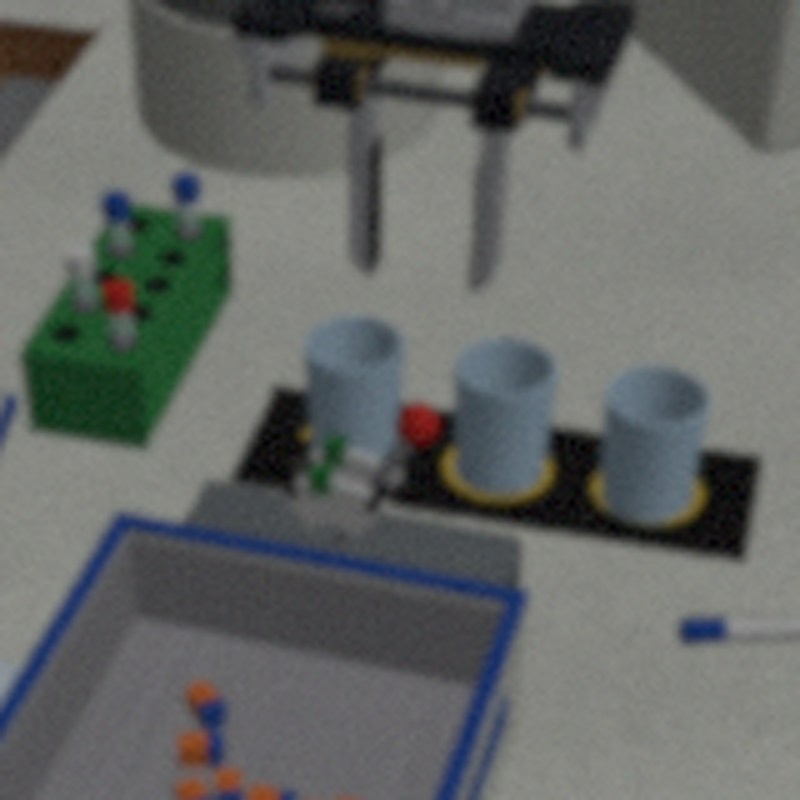

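Fingers straddle the knob's column (tips at about cols 273/296, knob at col 284). Descend and grip.

Request:
servo_tool([
  [[-0.001,0.001,0.03,0],[-0.001,0.001,0.055,0],[-0.001,0.001,0.075,0],[-0.001,0.001,0.09,0],[-0.001,0.001,0.1,0],[-0.001,0.001,0.103,0],[-0.001,0.001,0.103,0]],
])

```text
t: 85.55
position: [0.5395, -0.1523, 0.1366]
tcp_rot: [0.719, 0.695, 0.0, 0.0]
wrist_force: [0.1, 0.8, 1.0]
finger_gap: 0.0517
```

Request:
servo_tool([
  [[0,0,0,0],[0,0,0,0],[0,0,0,0],[0,0,0,0],[0,0,0,0],[0,0,0,0],[0,0,0,0],[0,0,0,0],[0,0,0,0],[0,0,0,0]],
], gripper=0, newtons=10)

```text
t: 86.55
position: [0.5394, -0.1523, 0.1368]
tcp_rot: [0.719, 0.695, -0.0, 0.0]
wrist_force: [-2.1, 0.1, 5.5]
finger_gap: 0.0234
```

Run:
```python
from h import *
s=st()
f=crop("side",70,200,220,350,6,"s42")
```

```text
t 86.55 pos [ 0.5394 -0.1523  0.1368] xax [ 0.035  0.999 -0.   ] yax [ 0.999 -0.035 -0.   ] F [-2.09  0.06  5.49] M [-0.09  0.49  0.  ] gap 0.0234 q [-0.4   0.29  1.62 -0.    1.24 -0.36]
```

View pics/s42.png

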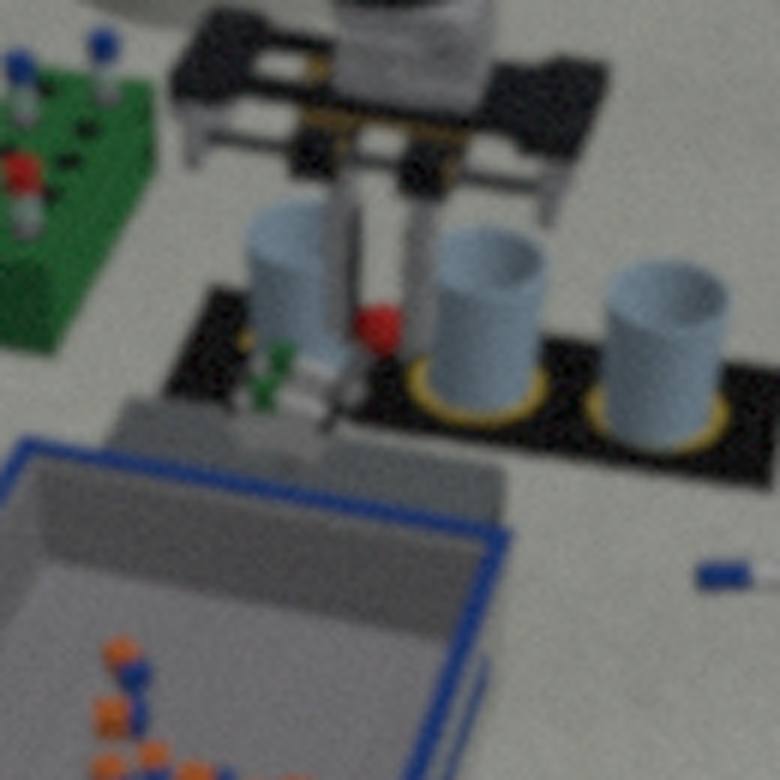

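Request:
servo_tool([
  [[0,0.007,-0.003,0],[0,0.014,-0.0055,0],[0,0.021,-0.0075,0],[0,0.029,-0.009,0],[0,0.036,-0.01,0],[0,0.044,-0.01,0],[0,0.051,-0.01,0],[0,0.056,-0.009,0],[0,0.0586,-0.009,0],[0,0.0586,-0.009,0],[0,0.0586,-0.009,0]],
])

```text
t: 87.7
position: [0.5987, -0.1543, 0.1449]
tcp_rot: [0.719, 0.695, 0.0, 0.0]
wrist_force: [-0.1, -1.5, -2.3]
finger_gap: 0.023
```

```bash
cat >> h.py <<'E'
def knob():
    o={}
    for c,(r0,r1,c0,c1) in dict(top=(170,220,312,340),side=(105,140,245,300)).items():
        f=env.grab_frame(c);m=color(f,(0,140,80),(8,255,255))|color(f,(172,140,80),(180,255,255))
        M=np.zeros_like(m);M[r0:r1,c0:c1]=m[r0:r1,c0:c1];p=np.argwhere(M);print(c,len(p),p.mean(0).round(1));o[c]=p.mean(0)
        if len(p)>5:
            # value from ray and lever circle plane y
            best=[]
            for v in np.linspace(0,1.2,241):
                a=v-.6;L=np.array([.1*np.sin(a),-.165]);cc,s=np.cos(-.035),np.sin(-.035)
                w=np.array([.588+cc*L[0]-s*L[1],.0106+s*L[0]+cc*L[1],.075+.1*np.cos(a)]);best.append((np.linalg.norm(proj(c,w)-p.mean(0)),v))
            print(c,"lever",min(best))
E
python3 - <<'E'
from h import *
st();knob()
E
```

```text
t 87.7 pos [ 0.5987 -0.1543  0.1449] xax [0.035 0.999 0.   ] yax [ 0.999 -0.035  0.001] F [-0.13 -1.49 -2.26] M [-0.22  0.23 -0.02] gap 0.023 q [-0.37  0.36  1.48  0.    1.3  -0.33]
top 0 [nan nan]
side 40 [117.9 262. ]
side lever (np.float64(0.18307011924604208), np.float64(0.795))h.py:50: RuntimeWarning: Mean of empty slice.
  M=np.zeros_like(m);M[r0:r1,c0:c1]=m[r0:r1,c0:c1];p=np.argwhere(M);print(c,len(p),p.mean(0).round(1));o[c]=p.mean(0)
  ret = um.true_divide(
```

Request:
servo_tool([
  [[0,0,0,0],[0,0,0,0],[0,0,0,0],[0,0,0,0],[0,0,0,0],[0,0,0,0],[0,0,0,0],[0,0,-0.03,0],[0,0,-0.08,0],[0.05,-0.02,-0.1,0],[0.1,-0.06,-0.1,0],[0.15,-0.1,-0.1,0],[0.2,-0.15,-0.1,0],[0.25,-0.18,-0.1,0],[0.25,-0.18,-0.1,0],[0.25,-0.18,-0.1,0]],
], gripper=0.5)

```text
t: 89.4
position: [0.4236, 0.1049, 0.246]
tcp_rot: [0.718, 0.696, 0.0, -0.001]
wrist_force: [0.3, -1.3, 0.4]
finger_gap: 0.047
```

Run:
```python
from h import *
st();knob()
crop("top",150,235,295,345,9,"t43");crop("side",80,180,200,350,5,"s43")
# project notch marks: plates r~0.05 at notch values, y +-
for c in("top","side"):
  for v in(.1,.66,.75,.84):
    a=v-.6;L=np.array([.1*np.sin(a),-.165]);cc,s=np.cos(-.035),np.sin(-.035)
    print(c,v,proj(c,[.588+cc*L[0]-s*L[1],.0106+s*L[0]+cc*L[1],.075+.1*np.cos(a)]).round(1))
```

```text
t 89.4 pos [0.4236 0.1049 0.246 ] xax [0.031 1.    0.002] yax [ 1.    -0.031 -0.001] F [ 0.29 -1.35  0.38] M [-0.1   0.03 -0.03] gap 0.047 q [0.08 0.03 1.66 0.   1.45 0.11]
top 57 [182.7 326.7]
top lever (np.float64(0.250149544613995), np.float64(0.76))
side 37 [118.2 262. ]
side lever (np.float64(0.4624868849991926), np.float64(0.795))
top 0.1 [208.7 325.1]
top 0.66 [186.6 326.9]
top 0.75 [183.1 326.9]
top 0.84 [179.6 326.9]
side 0.1 [125.  285.5]
side 0.66 [118.  266.6]
side 0.75 [117.7 263.5]
side 0.84 [117.7 260.5]
```

View pics/t43.png

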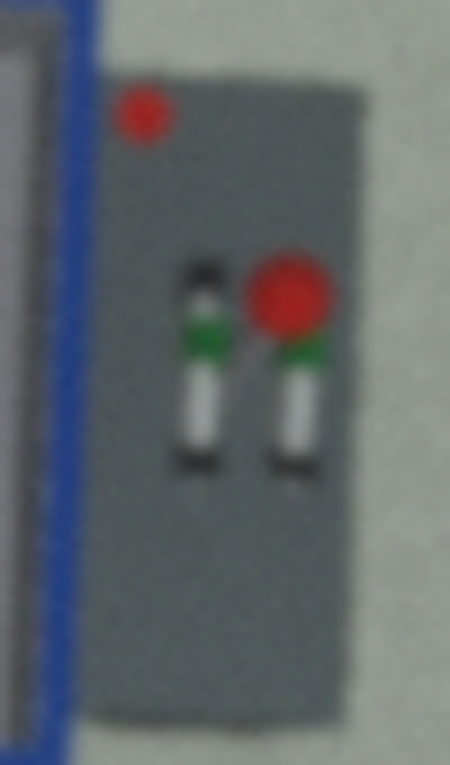

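View pics/s43.png

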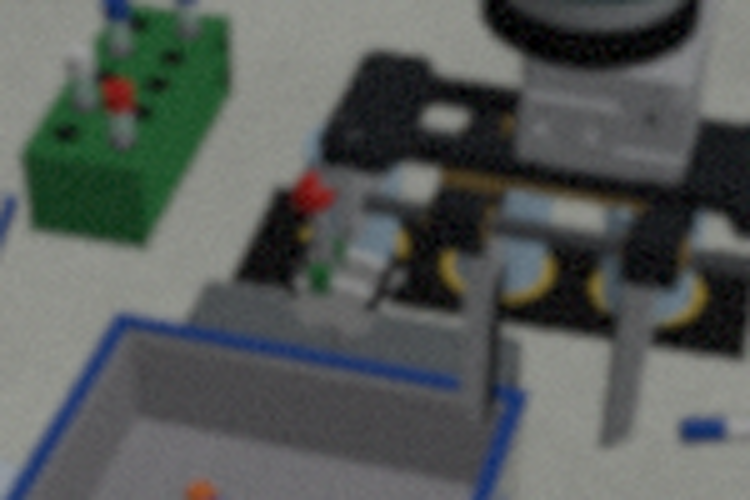

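Run:
```python
from h import *
cc,s=np.cos(-.035),np.sin(-.035)
for v in(.1,.75,1.12):
  for r in (.054,.058):
    a=v-.6;L=np.array([r*np.sin(a),-.165+.013])
    print(v,r,proj("top",[.588+cc*L[0]-s*L[1],.0106+s*L[0]+cc*L[1],.075+r*np.cos(a)]).round(1))
for n,(x,y) in dict(b1=(198,462),g=(207,340),b2=(206,272)).items():print(n,(y+.5)/9-.5+150,(x+.5)/9-.5+295)
```

```text
0.1 0.054 [201.  317.2]
0.1 0.058 [201.6 317.5]
0.75 0.054 [187.7 318.1]
0.75 0.058 [187.3 318.4]
1.12 0.054 [180.9 317.9]
1.12 0.058 [180.  318.2]
b1 200.88888888888889 316.55555555555554
g 187.33333333333334 317.55555555555554
b2 179.77777777777777 317.44444444444446
```

Request:
servo_tool([
  [[0,-0.04,0,0],[0.03,-0.08,0,0],[0.07,-0.1,0,0],[0.1,-0.1,0,0],[0.15,-0.1,0,0],[0.2,-0.1,0,0],[0.25,-0.1,0,0],[0.25,-0.1,0,0],[0.25,-0.1,0,0],[0.25,-0.1,0,0]],
])

```text
t: 90.6
position: [0.3369, 0.3538, 0.245]
tcp_rot: [0.72, 0.694, -0.001, 0.0]
wrist_force: [0.4, -0.2, -0.2]
finger_gap: 0.0468
```

Run:
```python
from h import *
st();knob()
f=beakers("side");crop("side",80,260,180,360,4.3,"s44",f)
f=beakers("top");crop("top",80,320,80,410,2.3,"t44",f)
```

```text
t 90.6 pos [0.3369 0.3538 0.245 ] xax [ 0.037  0.999 -0.002] yax [ 0.999 -0.037 -0.   ] F [ 0.39 -0.23 -0.17] M [-0.08  0.09  0.02] gap 0.0468 q [ 0.67  0.12  1.57 -0.    1.46  0.71]
top 57 [182.7 326.6]
top lever (np.float64(0.300617377310908), np.float64(0.76))
side 42 [118.1 262.2]
side lever (np.float64(0.44488468131938824), np.float64(0.79))
side [118. 302.] 0.97 [ 0.5209 -0.3365] 0.912
side [115. 275.] 0.88 [ 0.6225 -0.3423] 0.742
side [129. 326.] 0.75 [ 0.4267 -0.3268] 0.796
top [219. 386.] 0.81 [ 0.5227 -0.3387] 0.945
top [251. 382.] 0.79 [ 0.4248 -0.3316] 0.963
top [181. 382.] 0.69 [ 0.624  -0.3393] 0.921
```

View pics/s44.png

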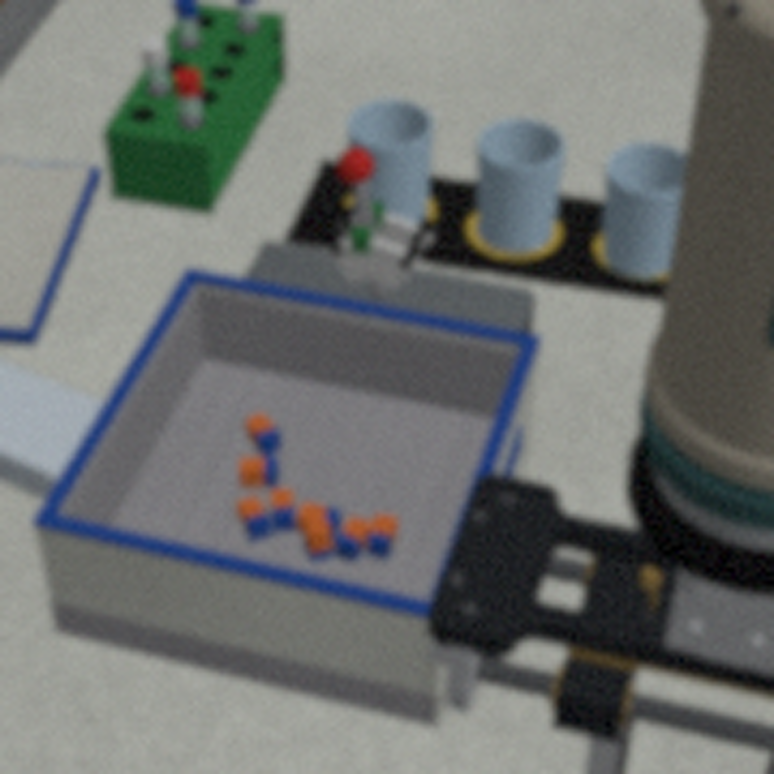

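View pics/t44.png

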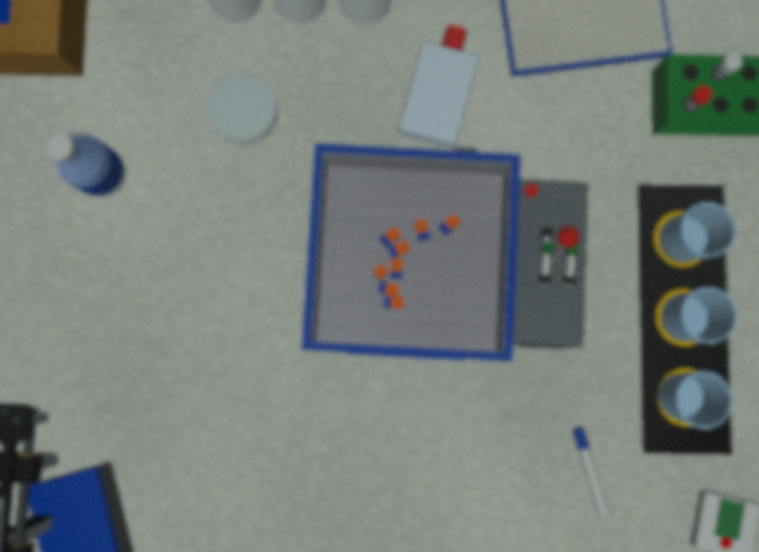

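Run:
```python
from h import *
print(env.sign_off());st()
```

```text
the job is handed in; nothing more can be done
None
the job is handed in; nothing more can be done
```

The job is handed in at about 91 s of the 210 s. My last checks showed everything in place, but the hand-in itself gives no verdict.

- **Cuvettes:** All eight are in the basin. I picked three off the mat and tipped five out of the beakers by rolling each beaker over the basin wall. The last pictures from both cameras show them on the basin floor.
- **Beakers:** All three stand upright, one on each ring. They are off centre by about 4 mm (far), 0–2 mm (mid) and 6–7 mm (near), against a limit of 12 mm. One view gave 11 mm for the near beaker, but the arm was partly in the way. The mid beaker was knocked aside by about 3 cm after I first placed it, so I set it back on its ring.
- **Lever:** It went over last. The top camera reads 0.76 rad and the side camera 0.79 rad. They disagree slightly, but both lie inside the 0.66–0.84 green band.
- **Other things on the bench:** They look unmoved, judged by eye only. The arm is clear of everything.

**Height offset and failed picks:** The fingertips sit about 12–15 mm higher than the reported tool height. The first two tries at one mat cuvette closed on nothing because of this, and I corrected for it afterwards.

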